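Sort contaminated waste from a tray with self-closing forceps

ROBOT

A 7-joint arm with a two-finger parallel gripper is mounted at the origin on a cart in front of the work surface, level with it; the furniture and walls round the work are solid. World frame = base frame: x ahead of the robot, y to its left, z up, the work surface at z = 0. Lengths are in mm, angles in rad, forces in N, time in s.
With the tool pointing down it reaches from about 400 to 850 mm from the base axis. Payload 4.4 kg.
Tool frame: the origin (TCP) lies midway between the tips of the shut fingers; the grasp point (between the pads) lies 19 mm behind it (r.grasp_offset is the distance from the TCP to the grasp point, in mm); z points along the fingers, y is the line along which they close (so a half turn about z gives the same grasp; the last joint's range is limited). The gripper opens to 94 mm and grips with 3 to 60 N. Pads are 16 mm wide; open, the fingers measure 119 mm over their backs; the gripper's body (75 mm by 177 mm) begins 78 mm behind the grasp point.
Start: joints at [-0.066, 0.628, 0.038, 1.517, -0.027, 0.996, -0.02], TCP at [650.014, 0.028, 205.478] pointing down, gripper open.
Joint ranges: [-3.06, 3.06], [-0.37, 2.12], [-1.25, 1.32], [0.18, 2.47], [-1.1, 4.24], [0.23, 1.98], [-2.94, 2.94]. Speed limits (rad/s): [2.57, 2.57, 3.14, 3.14, 3.14, 3.14, 3.14].

INTERFACE

Orientations are given as a unit quaternion [x, y, z, w].
In Python, from plant import r gives the robot as it stands.
- The arm moves only by the tool arm_command, never from a script. Its argument "motion" is a list of rows, each a list of 4 numbers: the shift along the tool's x, y, z as a fraction of full scale, then the turn about the tool's z as a fraction of full scale. A call has 1 to 10 rows; each row is the pose to reach, as a shift and turn from the pose commanded when the call began, along the tool's axes at that moment; what a row does not reach only later rows make up. Full scale, the value 1, is 200 mm for a shift and 60 degrees for a turn. A row lasts 1/8 s, in which the tool goes at most 62.5 mm and 10.7 degrees, less where a joint would pass 70% of its speed; a pose out of reach is approached as far as the arm can. A call with a number of a shift or a turn outside -1 to 1 is refused whole. A call with a gripper value outside its range is refused whole. "grip" is the closure in counts, from 0 (fully open) to 255 (shut), set as the call begins (left out, the last holds). The fingers move at their own pace and stop on an object; "grip_force" is the grip in N (left out, the last holds). Time passes only in rows, so rows that repeat a pose let the fingers close. It gives the time, the measured TCP pose, the force, the opening and the grip force at its end, in the units of the state.
- r.read_state(): the state, without advancing time (a new reading comes with each control period).
- r.snapshot(name): name is "scene" or "side" or "wrist"; returns a dict with "img" (420x560x3 uint8, red, green, blue), "z_map" (420x560 float32, mm along the optical axis (not along the pixel's ray), 0 where there is no reading), "fov_y" (degrees; the focal length in pixels is half the picture's height over the tangent of half this angle, whatever the lens; pixels are square), "cx", "cy" (the principal point, pixels), "extrinsics" (4x4, takes a point from world to camera coordinates); the wrist camera has in their place "tool_from_camera" (4x4, takes a point from camera to tool coordinates, whose origin is the TCP and whose axes are the flange's). Camera axes: x right, y up, looking along -z (the intrinsics and any distortion apply to the point x, -y, -z); pixel columns grow to the right and rows downward; lengths in mm; the calibration is good to about 2 mm. The wrist camera is an equidistant fisheye: a pixel r from the principal point sees the ray r / f radians off the axis. A picture is of the moment at which its call begins: read the wrist's pose just before it.
- r.close_job(): hands the job in; it is judged then, once.
Trained networks look in a picture, given as the dict that the camera call returned (one of the last four; its "shot" number tells which), for a name from the list of things; names that differ only in an ending like _2 or _b are one class to them, and where a whole thing is asked for, a point or a joint stands for the part that bears it (a point fixed in the world has none). Each returns a list of dicts, best first, with "conf" (0 to 1); they miss things now and then, are a little off and sometimes report something else, mostly with a low value. They report only what shows in the picture. A call takes as long as a camera call. They do not tell look-alikes from the thing itself.
- r.cut_out(picture, label): "region" (420x560 bool, what is visible of it) and "xy" ([column, row] in pixels, amid what is visible of it).
- r.place_of(picture, label): "xy" ([column, row] in pixels: a listed point, or the origin of a listed thing).
The state is a dict: "t": time; "joint_positions": joint angles; "joint_velocities": joint speeds; "joint_efforts": joint torques, N m; "tool_pos": TCP position; "orientation": TCP orientation; "ft_force": force on the tool from outside, world axes, zero at the start; "moment": the same for the moment, N m; "grip_width": opening from 0.0 (shut) to 1.0 (fully open); "grasp_force": force on a finger pad.
Only numpy, scipy, OpenCV 4.12 (cv2) and the standard library are available. Lean on these libraries where they do the work, as an engineer would, in place of code of your own. Each camera call takes 0.05 s, during which the arm holds its last target. There are 200 camera calls.

TASK

Both things in the metal tray are contaminated, so clear it with the self-closing forceps from the white stand (squeezing the blue finger grips opens the jaws, easing off lets them grip), never touching either thing with the gripper or arm: first the used orange lancet into the yellow sharps pot with the red rim, then the green screw cap into the clear plastics box. Then stand the forceps back in the well of their stand, tips down and jaws closed. Do not drop the forceps, and leave the bottles and the marker pen where they are.

Things in the scene. Friction and masses are not known exactly. Their poses are not given: they have to be found in the camera images.
- forceps: self-closing cross-lock steel forceps, 147 mm long, 65 g, standing tips down in the stand. Origin midway between the closed jaw ends; z up the tool, y the way the jaws open and the grips are squeezed, x along the jaw width. Head 12 (x) x 13 (y) mm, z 134 to 147. Jaws 9 mm wide (x), each 3 mm thick, flat gripping faces z 0 to 14; closed arms 18 mm across (y) at z 36, 30 mm at z 92
- jaw_tips (a point): point between the jaw tips, 4 mm above their ends; axes as the forceps
- finger_grips (a point): midway between the two blue cushioned finger grips, 100 mm above the jaw ends, 47 mm below the head's top; axes as the forceps. Gripped from above, fingers closing along y. Each grip 15 (x) x 18 (z) mm; 42 mm over their outer faces at rest. A cushion gives 1.5 mm under 1 to 5 N before its arm moves: a light squeeze (39 to 42 mm) holds the tool with jaws closed
- forceps_left (a joint): angle of each arm (both alike): 0 closed, 0.115 fully open. Arms start to move at 11 N a side, fully open at 17 N. Jaw gap = 3.5 x (38 mm - width over grips), up to 32 mm at 29 mm. With a part of width w in the jaws the angle stays at w / 0.27 m and the light hold is 39 to 42 mm less 0.25 w: squeezed more the jaws drop the part, opened more the forceps fall
- forceps_stand: fixed white block, 50 (x) x 58 (y) mm, rim 62 mm above the worktop, on an 80 x 100 x 6 mm grey plate, with one rectangular well 22 (x) x 32 (y) mm, floor 6 mm above the worktop; inside it the jaws cannot open fully. Origin on the worktop under the well's centre; y is the well's long side, along which the forceps' y lies
- well_floor (a point): centre of the well's floor, where the jaw tips stand, 6 mm above the worktop; axes as the stand
- tray: fixed metal instrument tray, 150 (x) x 200 (y) mm, wall 3 mm, lip 160 x 210 mm, rim 19 mm high, inner floor 3 mm above the worktop; origin: centre of its underside on the worktop
- lancet: used lancet lying in the tray: orange plastic body 22 (x) x 8 (y) x 9 (z) mm with a steel needle at +x, 37 mm long in all, 12 g. Origin on its underside, 15 mm from the blunt end: the 8 mm wide body reaches from x = -15 to +7 mm, so its middle is at x = -4 mm. Grip it across y
- screw_cap: green screw cap standing upright in the tray, 18 mm diameter (19 mm over the ribs), 14 mm tall, 12 g; origin: centre of its underside
- sharps_pot: fixed yellow round pot with red collar round the rim, the smaller yellow container at the front of the worktop, 100 mm across, rim at 77 mm above the worktop, inside width 78 mm at the floor, 88 mm at the mouth; origin: centre of its underside. Its place and that of the plastics box may be swapped
- plastics_box: fixed clear open plastic box, 90 (x) x 128 (y) x 36 (z) mm, wall 4 mm, inner floor 2 mm up, inside 80 x 118 mm; origin: centre of its underside. Its place and that of the sharps pot may be swapped
- bottle: media bottle with white cap, 50x50x97 mm, bystander, loose; origin: centre of its underside
- buffer_red: white dropper bottle with red cap, 37x37x69 mm, bystander, loose; origin: centre of its underside
- buffer_blue: white dropper bottle with blue cap, 37x37x69 mm, bystander, loose; origin: centre of its underside
- marker: red and white marker pen lying flat, 17x135x16 mm (long in its y), bystander, loose; origin: centre of its underside
There are look-alikes about, which are no part of the job. Of the things shaped like the sharps_pot, the yellow one is meant.

How it is judged (in metres and radians):
On the way, in this order (a step that is already met when the one before it is completed fails the run):
1. the lancet is gripped in the jaws and lifted clear of the tray (distance between lancet and jaw_tips below 0.022 m and height (world z) of lancet above 0.04 m and value of joint forceps_left above 0.012 rad), for 0.2 s.
2. the lancet lies in the yellow sharps pot, let go by the jaws (horizontal distance between lancet and sharps_pot below 0.042 m and z of lancet in the frame of sharps_pot between -0.005 and 0.055 m and distance between lancet and jaw_tips above 0.03 m), for 0.1 s.
3. the screw cap is gripped in the jaws and lifted clear of the tray (distance between screw_cap and jaw_tips below 0.022 m and height (world z) of screw_cap above 0.04 m and value of joint forceps_left above 0.012 rad), for 0.2 s.
4. the screw cap lies in the clear plastics box, let go by the jaws (x of screw_cap in the frame of plastics_box between -0.042 and 0.042 m and y of screw_cap in the frame of plastics_box between -0.061 and 0.061 m and z of screw_cap in the frame of plastics_box below 0.03 m and distance between screw_cap and jaw_tips above 0.03 m), for 0.1 s.
At the end, for the whole second after the job is handed in: the lancet lies inside the sharps pot, the screw cap lies inside the plastics box, the forceps stand released in the well with the tips within 8 mm of its floor, within 0.2 rad of upright and closed, and all are at rest (horizontal distance between lancet and sharps_pot below 0.042 m and z of lancet in the frame of sharps_pot between -0.005 and 0.055 m and x of screw_cap in the frame of plastics_box between -0.042 and 0.042 m and y of screw_cap in the frame of plastics_box between -0.061 and 0.061 m and z of screw_cap in the frame of plastics_box below 0.03 m and horizontal distance between jaw_tips and well_floor below 0.014 m and height (world z) of forceps below 0.014 m and angle between forceps's own z axis and vertical below 0.2 rad and value of joint forceps_left below 0.01 rad and linear speed of each of forceps, lancet, screw_cap below 0.02 m/s); the robot touches nothing.
It fails at once if the gripper or arm touches the lancet or the cap (contact force between any of the fingers, the arm and lancet above 0.2 N or contact force between any of the fingers, the arm and screw_cap above 0.2 N).
It fails at once if the forceps are dropped (lean more than 1 rad) (angle between forceps's own z axis and vertical above 1 rad).
It fails at once if a bottle or the pen is moved more than 30 mm (distance of any of bottle, buffer_red, buffer_blue, marker from where it was at the start of the episode above 0.03 m).
It also fails if it takes over 72 s, if anything falls off the work surface, if the arm or the gripper's body presses on something with over 40 N, if the wrist force passes 120 N, or if a joint passes its speed limit or range.

## Working session

There is one attempt and no reset: what is moved stays moved. The work goes in short steps, Python scripts to look and compute and a tool call to move; the robot and the scene stay as the last step left them, time stands still between calls to the robot, and variables do not carry over. Pictures are saved under pics/ and viewed, at most 10 in all, crops included, and the job is handed in when it is done.

Besides the shell and the picture viewer there is one more tool, called by a JSON object that holds its "fn" and its "kwargs", one argument or row to a line. arm_command: Moves the arm, as the interface text tells. Its arguments: {"type":"object","properties":{"motion":{"type":"array","items":{"type":"array","items":{"type":"number"}}},"grip":{"type":"number"},"grip_force":{"type":"number"}},"required":["motion"]}

```bash
mkdir -p pics; ls; cat > h.py <<'E'
import numpy as np, cv2
from plant import r
def px2w(s,u,v,z=None):
    f=210/np.tan(np.radians(s["fov_y"])/2); E=np.array(s["extrinsics"]); 
    d=np.array([(u-s["cx"])/f,-(v-s["cy"])/f,-1.])
    R=E[:3,:3];o=-R.T@E[:3,3]; w=R.T@d
    if z is None:
        k=s["z_map"][int(round(v)),int(round(u))]
        return o+w*k
    return o+w*(z-o[2])/w[2]
def cloud(s):
    f=210/np.tan(np.radians(s["fov_y"])/2); E=np.array(s["extrinsics"]);R=E[:3,:3]
    v,u=np.mgrid[:420,:560]; k=s["z_map"]
    P=np.stack([(u-s["cx"])/f*k,-(v-s["cy"])/f*k,-k],-1)
    return (P-E[:3,3])@R
E
python3 - <<'E'
from h import *
np.set_printoptions(precision=1,suppress=True)
for n in("scene","side"):
    s=r.snapshot(n); cv2.imwrite(f"pics/{n}0.png",cv2.resize(s["img"][...,::-1],(800,600)))
    print(n,s["fov_y"],s["cx"],s["cy"])
    C=cloud(s)
    for l in["forceps","finger_grips","jaw_tips","forceps_stand","well_floor","tray","lancet","screw_cap","sharps_pot","plastics_box","bottle","buffer_red","buffer_blue","marker"]:
        for q in r.place_of(s,l)[:3]:
            u,v=q["xy"]; 
            if 0<=u<559 and 0<=v<419: print(l,round(q["conf"],2),np.array(q["xy"]),px2w(s,u,v),"z0:",px2w(s,u,v,{"finger_grips":106,"well_floor":6,"jaw_tips":10,"lancet":3,"screw_cap":3}.get(l,0)))
E
```

```text
pics
scene 56.69986310423257 268.1930949363175 215.10512872659143
forceps 0.52 [285.7 321.4] [ 403.1 -240.1   61.6] z0: [ 420.9 -216.     0. ]
finger_grips 0.49 [289.6 306.7] [ 415.  -234.6  128.1] z0: [ 422.1 -225.3  106. ]
jaw_tips 0.54 [287.3 320.3] [ 409.6 -238.4   58.9] z0: [ 424.  -219.2   10. ]
forceps_stand 0.76 [288.4 326.6] [ 408.4 -248.4   38.6] z0: [ 419.5 -234.     0. ]
forceps_stand 0.42 [285.2 323.5] [ 398.6 -244.9   61.7] z0: [ 416.2 -221.     0. ]
well_floor 0.73 [284.6 322.5] [ 399.3 -240.7   59.7] z0: [ 414.5 -219.8    6. ]
tray 0.86 [279.1 257.8] [518.4  -9.3   1.8] z0: [519.1  -8.3   0. ]
tray 0.66 [288.4 321.5] [ 409.3 -244.5   62.8] z0: [ 427.8 -220.2    0. ]
tray 0.35 [356.3 359.7] [ 522.3 -416.6   32.8] z0: [ 535.2 -409.6    0. ]
lancet 0.7 [339.4 287.1] [ 629.6 -199.1    2.9] z0: [ 629.6 -199.1    3. ]
lancet 0.39 [281.9 273.1] [494.6 -68.    5.8] z0: [495.6 -66.5   3. ]
screw_cap 0.43 [274.4 248.2] [522.8  30.4   5.7] z0: [523.8  32.1   3. ]
sharps_pot 0.69 [235.7 207.8] [467.9 212.1  63.6] z0: [490.4 265.3   0. ]
plastics_box 0.68 [336.8 290.3] [ 617.3 -20
[... 1135 characters left out ...]
512.7  33.1   3. ]
screw_cap 0.26 [317.1 282.7] [ 604.  -262.2   32.8] z0: [ 612.2 -210.5    3. ]
sharps_pot 0.96 [263.8 228.4] [469.  218.2   6.7] z0: [469.4 234.1   0. ]
sharps_pot 0.65 [251.6 199.5] [427.5 548.7  11.4] z0: [427.6 581.3   0. ]
plastics_box 0.62 [318.  280.6] [ 616.7 -199.3    3.7] z0: [ 617.7 -192.9    0. ]
bottle 0.59 [311.9 217.6] [660.6 249.1  31.3] z0: [671.9 327.2   0. ]
bottle 0.23 [253.2 255.4] [ 422.7 -204.1  101. ] z0: [423.4   0.9   0. ]
buffer_red 0.64 [298.7 321.3] [ 532.2 -424.    15.9] z0: [ 534.8 -400.9    0. ]
buffer_blue 0.55 [314.1 312.2] [ 578.7 -378.    10.3] z0: [ 581.1 -362.5    0. ]
marker 0.5 [243.8 217.1] [391.6 361.    0.9] z0: [391.5 363.4   0. ]
```

View pics/scene0.png

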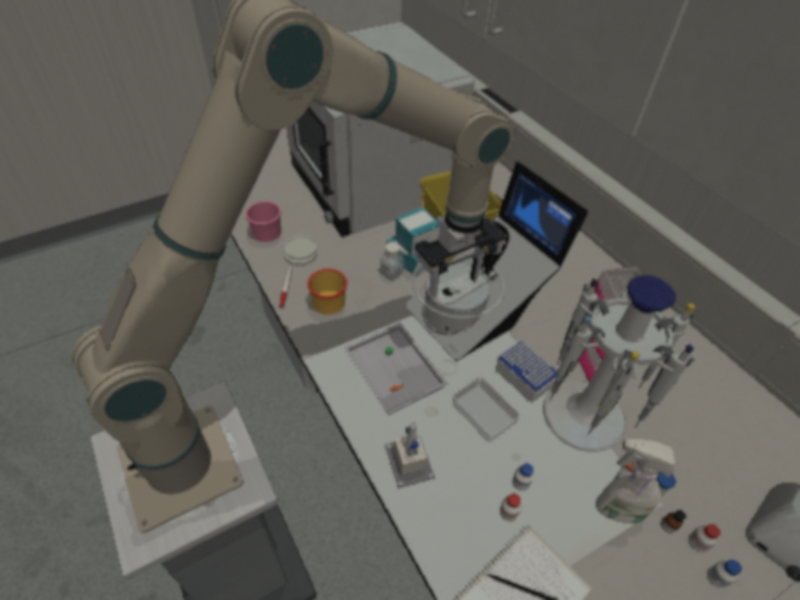

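View pics/side0.png

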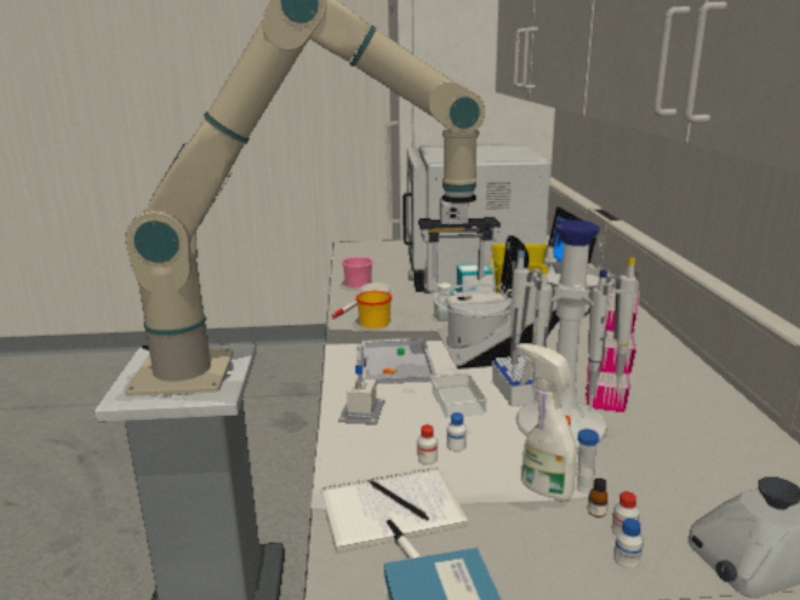

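The scene image (800x600) shows the forceps with blue grips in the white stand at (411,445), and the tray at (395,368) with the lancet at (397,387) and the cap at (389,351). The yellow pot with the red rim is at (327,290) and the clear box at (485,408).

Look-alikes:
- **Pot:** pink pot (264,220) and yellow tub (455,195).
- **Bottles:** dropper bottles (525,475) and (512,505).
- **Box:** blue rack (528,370).

I choose the yellow pot, the clear box and the forceps in the stand. I'll check these in a close crop from the wrist camera.

```bash
cat >> h.py <<'E'
from scipy.spatial.transform import Rotation as Ro
def pose():
    st=r.read_state(); return np.array(st["tool_pos"]),Ro.from_quat(st["orientation"]).as_matrix(),st
def goto(p,yaw=None):
    """fractions to reach world TCP p, yaw=desired world angle of tool y (mod pi)"""
    t,R,st=pose(); d=R.T@(np.array(p)-t)/200
    cur=np.arctan2(R[1,1],R[0,1]); dy=0
    if yaw is not None: dy=-((yaw-cur+np.pi/2)%np.pi-np.pi/2)
    print("move",d.round(4),"turn",round(np.degrees(dy)/60,4),"cur tooly yaw",round(cur,4),"j7",round(st["joint_positions"][6],2),"t",st["t"])
def wrist():
    t,R,_=pose(); s=r.snapshot("wrist"); f=210/np.tan(np.radians(s["fov_y"])/2); s["f"]=f
    T=np.array(s["tool_from_camera"]); s["R"]=R@T[:3,:3]; s["o"]=t+R@T[:3,3]
    v,u=np.mgrid[:420,:560]; s["dir"]=wdir(s,u,v); return s
def wdir(s,u,v):
    x=np.asarray(u)-s["cx"];y=np.asarray(v)-s["cy"];rr=np.hypot(x,y)+1e-9;th=rr/s["f"]
    d=np.stack([x/rr*np.tan(th),-y/rr*np.tan(th),-np.ones_like(rr)],-1)
    return d@s["R"].T
def wz(s,u,v,z):
    d=wdir(s,u,v); return s["o"]+d*(z-s["o"][2])/d[2]
def wcloud(s): return s["o"]+s["dir"]*s["z_map"][...,None]
E
python3 - <<'E'
from h import *
np.set_printoptions(precision=3,suppress=True)
t,R,st=pose();print(R)
goto([440,-150,330])
s=wrist();print(s["fov_y"],s["cx"],s["cy"],s["tool_from_camera"])
E
```

```text
[[-0.  1.  0.]
 [ 1.  0.  0.]
 [ 0.  0. -1.]]
move [-0.75  -1.05  -0.623] turn 0.0 cur tooly yaw 0.0 j7 -0.02 t 1.5
65.70646984690485 281.7973663500413 214.52887566541833 [[  -0.       0.973    0.232   66.393]
 [   1.       0.       0.       0.405]
 [  -0.       0.232   -0.973 -178.946]
 [   0.       0.       0.       1.   ]]
```

{"fn": "arm_command", "kwargs": {
  "motion": [
    [-0.9,-1.0,-0.45,0],
    [-0.9,-1.0,-0.45,0],
    [-0.9,-1.0,-0.45,0],
    [-0.9,-1.0,-0.45,0],
    [-0.9,-1.0,-0.45,0],
    [-0.9,-1.0,-0.45,0],
    [-0.9,-1.0,-0.45,0],
    [-0.9,-1.0,-0.45,0]
  ],
  "grip": 0
}}

```text
t: 2.55
tool_pos: [450.8, -178.7, 294.9]
orientation: [0.706, 0.708, 0.0, -0.0]
ft_force: [-0.2, 0.6, 0.9]
grip_width: 1.0
grasp_force: 0.0
```

```bash
python3 - <<'E'
from h import *
np.set_printoptions(precision=1,suppress=True)
print(pose()[0])
s=wrist(); cv2.imwrite("pics/w1.png",s["img"][...,::-1])
for l,z in[("forceps",6),("finger_grips",106),("forceps_stand",0),("plastics_box",0),("screw_cap",3),("lancet",3)]:
    for q in r.place_of(s,l)[:3]: print(l,round(q["conf"],2),np.array(q["xy"]),wz(s,*q["xy"],z))
C=wcloud(s); np.save("c1.npy",C)
def rect(m,n):
    p=C[m][:,:2].astype(np.float32); (c,wh,a)=cv2.minAreaRect(p); print(n,len(p),c,wh,a)
near=(abs(C[...,0]-412)<60)&(abs(C[...,1]+230)<60)&(s["z_map"]>0)
rect(near&(abs(C[...,2]-62)<6),"rim"); 
b=s["img"].astype(int); blue=near&(b[...,2]>b[...,0]+50)&(C[...,2]>85); rect(blue,"blue"); print(C[blue][:,2].min(),C[blue][:,2].max())
rect(near&(C[...,2]>140),"head"); print(C[near][:,2].max())
E
```

```text
[ 450.8 -178.7  294.9]
forceps 0.65 [260.5 214.5] [ 419.6 -223.8    6. ]
finger_grips 0.57 [253.2 231.4] [ 417.4 -220.6  106. ]
finger_grips 0.49 [259.6 212.3] [ 425.3 -197.4  106. ]
finger_grips 0.46 [260.3 214.1] [ 426.1 -199.5  106. ]
forceps_stand 0.81 [259.5 211.1] [ 417.8 -220.     0. ]
plastics_box 0.9 [390.2 201.4] [ 618.2 -204.     0. ]
plastics_box 0.71 [254.2 233. ] [ 409.1 -254.2    0. ]
screw_cap 0.65 [327.5  36.8] [517.1  41.8   3. ]
lancet 0.39 [304.6  98.3] [483.4 -53.5   3. ]
rim 1132 (418.83233642578125, -220.8299560546875) (58.59718704223633, 49.07651901245117) 76.80361938476562
blue 87 (418.40191650390625, -219.61036682128906) (40.52531051635742, 14.48945426940918) 74.75640106201172
99.90442968521637 116.06858172515484
head 3658 (405.24072265625, -193.68441772460938) (30.950597763061523, 70.20382690429688) 44.0121955871582
436.2752237063504
```

View pics/w1.png

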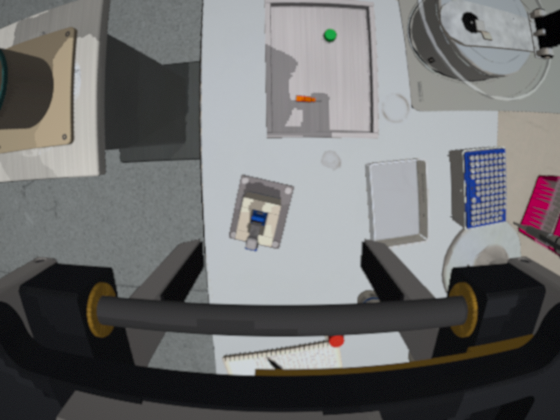

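The wrist view shows the stand at (262,211) with the blue grips at (257,217). The clear box is at (397,199), the cap at (330,35) and the lancet at (306,98), its needle pointing right (+x).

```bash
python3 - <<'E'
from h import *
goto([418.5,-220.3,215],1.325)
E
```

```text
move [-0.2027 -0.1581  0.4015] turn -1.2648 cur tooly yaw 0.0005 j7 0.35 t 2.9
```

{"fn": "arm_command", "kwargs": {
  "motion": [
    [-0.2,-0.158,0.1,-0.17],
    [-0.2,-0.158,0.2,-0.35],
    [-0.2,-0.158,0.3,-0.52],
    [-0.2,-0.158,0.4,-0.7],
    [-0.2,-0.158,0.4,-0.87],
    [-0.2,-0.158,0.4,-1],
    [-0.2,-0.158,0.4,-1]
  ]
}}

```text
t: 3.78
tool_pos: [418.5, -220.1, 215.4]
orientation: [0.26, 0.966, 0.0, 0.0]
ft_force: [-0.0, 0.2, -0.3]
grip_width: 0.998
grasp_force: 0.0
```

{"fn": "arm_command", "kwargs": {
  "motion": [
    [0,0,0,-0.17],
    [0,0,0,-0.265],
    [0,0,0,-0.265],
    [0,0,0,-0.265]
  ]
}}

```text
t: 4.28
tool_pos: [418.4, -220.0, 215.5]
orientation: [0.124, 0.992, -0.0, 0.0]
ft_force: [0.0, -0.3, -0.6]
grip_width: 0.996
grasp_force: 0.0
```

```bash
python3 - <<'E'
from h import *
np.set_printoptions(precision=1,suppress=True)
print(pose()[0])
s=wrist(); cv2.imwrite("pics/w2.png",s["img"][...,::-1])
C=wcloud(s)
def rect(m,n):
    p=C[m][:,:2].astype(np.float32)
    if len(p)<3: return
    (c,wh,a)=cv2.minAreaRect(p); print(n,len(p),c,wh,a,p.min(0),p.max(0))
near=(abs(C[...,0]-419)<45)&(abs(C[...,1]+221)<45)&(s["z_map"]>0)
rect(near&(abs(C[...,2]-62)<4),"rim"); 
b=s["img"].astype(int); blue=near&(b[...,2]>b[...,0]+50)&(C[...,2]>85); rect(blue,"blue"); print(C[blue][:,2].min(),C[blue][:,2].max())
rect(near&(abs(C[...,2]-150)<8),"head")
goto([418.5,-220.3,87],1.325)
E
```

```text
[ 418.4 -220.   215.5]
rim 1409 (418.45257568359375, -221.11239624023438) (58.37261199951172, 50.212467193603516) 76.79911804199219 [ 387.9 -254.4] [ 448.7 -187.2]
blue 124 (417.87109375, -220.69969177246094) (38.334922790527344, 13.96880054473877) 76.38613891601562 [ 407.3 -240.9] [ 428.8 -200.6]
109.79772333812627 116.83151032334456
head 278 (418.6789245605469, -220.73504638671875) (13.526750564575195, 13.59869384765625) 76.54509735107422 [ 411.6 -228.1] [ 425.3 -213.8]
move [-0.  -0.   0.6] turn -0.0025 cur tooly yaw 1.3224 j7 1.63 t 4.325
```

View pics/w2.png

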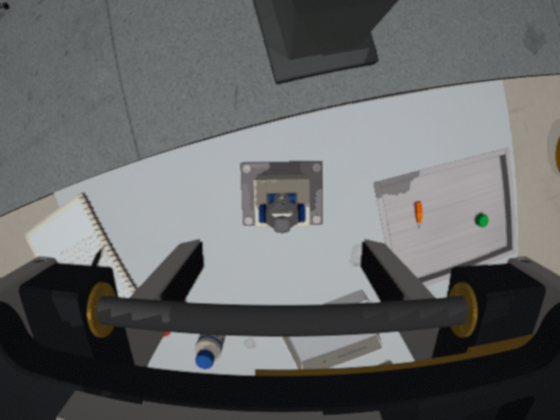

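The wrist view shows the forceps head at (282,212) with blue grips on either side at (264,213) and (301,213), between the fingers. The lancet is at (419,211) and the cap at (482,220). Going down next.

{"fn": "arm_command", "kwargs": {
  "motion": [
    [0,-0.003,0.15,-0.014],
    [0,-0.003,0.3,-0.014],
    [0,-0.003,0.45,-0.014],
    [0,-0.003,0.64,-0.014],
    [0,-0.003,0.64,-0.014],
    [0,-0.003,0.64,-0.014],
    [0,-0.003,0.64,-0.014]
  ]
}}

```text
t: 5.2
tool_pos: [419.3, -221.1, 88.9]
orientation: [0.116, 0.993, -0.0, 0.001]
ft_force: [-0.2, 0.9, 0.1]
grip_width: 1.0
grasp_force: 0.0
```

{"fn": "arm_command", "kwargs": {
  "motion": [
    [0,0,0,0],
    [0,0,0,0],
    [0,0,0,0],
    [0,0,0,0],
    [0,0,0,0],
    [0,0,0,0],
    [0,0,0,0],
    [0,0,0,0]
  ],
  "grip": 146,
  "grip_force": 8
}}

```text
t: 6.2
tool_pos: [418.2, -220.5, 87.4]
orientation: [0.115, 0.993, 0.0, -0.0]
ft_force: [-0.3, -0.2, -0.6]
grip_width: 0.432
grasp_force: 3.3
```

{"fn": "arm_command", "kwargs": {
  "motion": [
    [0,0,-0.05,0],
    [0,0,-0.15,0],
    [0,0,-0.3,0],
    [0,0,-0.45,0],
    [0,0,-0.6,0],
    [0,0,-0.65,0],
    [0,0,-0.65,0],
    [0,0,-0.65,0]
  ],
  "grip": 148
}}

```text
t: 7.2
tool_pos: [417.5, -220.3, 216.5]
orientation: [0.115, 0.993, 0.0, -0.001]
ft_force: [-1.0, 0.1, -1.5]
grip_width: 0.418
grasp_force: 4.2
```

```bash
python3 - <<'E'
from h import *
goto([480,-95,220],1.45)
E
```

```text
move [-0.1607  0.6813 -0.0177] turn -0.1057 cur tooly yaw 1.3393 j7 1.64 t 7.2
```

{"fn": "arm_command", "kwargs": {
  "motion": [
    [-0.03,0.12,0,-0.05],
    [-0.08,0.3,0,-0.1],
    [-0.12,0.48,0,-0.106],
    [-0.15,0.62,0,-0.106],
    [-0.16,0.68,0,-0.106],
    [-0.16,0.68,0,-0.106],
    [-0.16,0.68,0,-0.106]
  ]
}}

```text
t: 8.07
tool_pos: [479.9, -96.9, 217.1]
orientation: [0.061, 0.998, -0.0, -0.001]
ft_force: [-0.4, -0.5, 0.5]
grip_width: 0.423
grasp_force: 4.2
```

```bash
python3 - <<'E'
from h import *
np.set_printoptions(precision=1,suppress=True)
print(pose()[0])
s=wrist(); cv2.imwrite("pics/w3.png",s["img"][...,::-1])
C=wcloud(s); hsv=cv2.cvtColor(s["img"],cv2.COLOR_RGB2HSV)
ok=(s["z_map"]>0)&(C[...,0]>420)&(C[...,0]<620)&(C[...,1]>-130)&(C[...,1]<120)&(C[...,2]<30)
for n,lo,hi,zt in(("lancet",5,16,12),("cap",45,75,17)):
    m=ok&(hsv[...,0]>=lo)&(hsv[...,0]<=hi)&(hsv[...,1]>150)&(hsv[...,2]>60)
    k,lab,st,ce=cv2.connectedComponentsWithStats(m.astype(np.uint8)); 
    for i in range(1,k):
        if st[i,4]<20: continue
        v,u=np.nonzero(lab==i); d=s["dir"][v,u]; P=s["o"]+d*((zt-s["o"][2])/d[:,2])[:,None]
        c,wh,a=cv2.minAreaRect(P[:,:2].astype(np.float32)); print(n,st[i],ce[i],"rect@top",c,wh,a,"depth z",np.percentile(C[v,u,2],[5,50,95]), "depth xy",np.median(C[v,u],0))
b=s["img"].astype(int)
for l,z in[("jaw_tips",140),("forceps",136),("lancet",3),("screw_cap",3),("tray",0)]:
    for q in r.place_of(s,l)[:2]: print(l,round(q["conf"],2),np.array(q["xy"]),wz(s,*q["xy"],z))
E
```

```text
[479.9 -96.9 217.1]
lancet [315 182   6  23 120] [317.5 192. ] rect@top (483.38623046875, -54.875328063964844) (6.07399845123291, 26.892303466796875) 84.23088836669922 depth z [10.1 11.4 12.7] depth xy [482.2 -54.8  11.4]
cap [389 206  13  13 135] [395.4 212.2] rect@top (517.3333129882812, 40.007293701171875) (16.624143600463867, 15.392094612121582) 83.35928344726562 depth z [13.1 16.3 17.6] depth xy [517.9  40.5  16.3]
jaw_tips 0.82 [285.5 218.5] [478.1 -94.2 140. ]
forceps 0.94 [281.1 220.3] [480.1 -98.1 136. ]
lancet 0.56 [318.5 191.7] [483.5 -52.7   3. ]
screw_cap 0.53 [395.2 211.3] [520.2  44.9   3. ]
tray 0.66 [359.9 206.4] [508.8  -1.4   0. ]
```

View pics/w3.png

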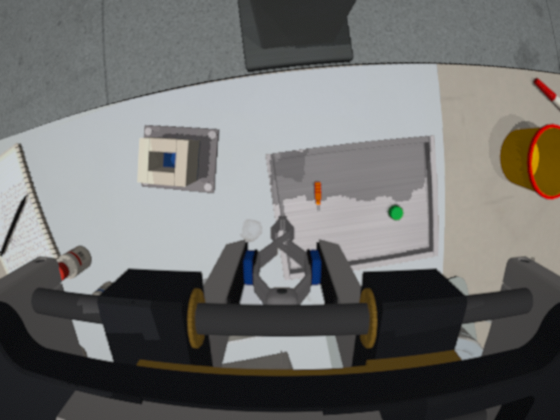

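The wrist view shows the closed jaw tips at (283,220), the lancet at (318,192) with its needle pointing down the image (+x), and the cap at (396,212). The yellow pot with the red rim is at (545,160). I'll move over the lancet and take a closer look.

```bash
python3 - <<'E'
from h import *
goto([482,-55,165],1.47)
E
```

```text
move [0.0173 0.2051 0.2627] turn -0.0198 cur tooly yaw 1.4493 j7 1.43 t 8.375
```

{"fn": "arm_command", "kwargs": {
  "motion": [
    [0.01,0.1,0.1,-0.01],
    [0.017,0.205,0.2,-0.02],
    [0.017,0.205,0.263,-0.02],
    [0.017,0.205,0.263,-0.02],
    [0.017,0.205,0.263,-0.02]
  ]
}}

```text
t: 9.0
tool_pos: [482.6, -55.5, 165.3]
orientation: [0.051, 0.999, -0.0, 0.0]
ft_force: [-0.3, 0.1, -0.9]
grip_width: 0.418
grasp_force: 4.2
```

```bash
cat > look.py <<'E'
from h import *
import sys
np.set_printoptions(precision=1,suppress=True)
def look(name,which):
    print(pose()[0]); s=wrist(); t,R,_=pose(); cv2.imwrite(f"pics/{name}.png",s["img"][...,::-1])
    C=wcloud(s); hsv=cv2.cvtColor(s["img"],cv2.COLOR_RGB2HSV)
    ok=(s["z_map"]>0)&(C[...,0]>420)&(C[...,0]<620)&(C[...,1]>-130)&(C[...,1]<120)
    for n,lo,hi,zt in(("lancet",5,16,12),("cap",45,75,17)):
        if n not in which: continue
        m=ok&(hsv[...,0]>=lo)&(hsv[...,0]<=hi)&(hsv[...,1]>150)&(hsv[...,2]>60)
        k,lab,st,ce=cv2.connectedComponentsWithStats(m.astype(np.uint8))
        for i in range(1,k):
            if st[i,4]<20: continue
            v,u=np.nonzero(lab==i); d=s["dir"][v,u]; P=s["o"]+d*((zt-s["o"][2])/d[:,2])[:,None]
            c,wh,a=cv2.minAreaRect(P[:,:2].astype(np.float32)); print(n,st[i],ce[i],"rect@top",c,wh,a,P.min(0),P.max(0))
            Q=C[v,u]; Q=Q[abs(Q[:,2]-zt)<3]; c,wh,a=cv2.minAreaRect(Q[:,:2].astype(np.float32)); print("  depth top",len(Q),c,wh,a,np.median(Q,0))
    # jaw steel points by depth
    g=(s["z_map"]>0)&(np.hypot(C[...,0]-t[0],C[...,1]-t[1])<25)&(abs(C[...,2]-(t[2]-81.4))<9)
    if g.sum()>5: print("jaw pts",g.sum(),C[g].min(0),C[g].max(0),C[g].mean(0))
    for l,z in[("jaw_tips",t[2]-77.4)]:
        for q in r.place_of(s,l)[:2]: print(l,round(q["conf"],2),np.array(q["xy"]),wz(s,*q["xy"],z))
    return s
E
python3 - <<'E'
from look import *
s=look("w4",["lancet"])
x=s["img"][120:300,180:400,::-1]; cv2.imwrite("pics/w4c.png",cv2.resize(x,None,fx=3.3,fy=3.3,interpolation=cv2.INTER_CUBIC))
E
```

```text
[482.6 -55.5 165.3]
lancet [280 190   7  26 154] [283.4 201.9] rect@top (482.7715759277344, -54.96498107910156) (6.241498947143555, 26.585058212280273) 84.35134887695312 [469.4 -57.8  12. ] [496.2 -50.7  12. ]
  depth top 154 (483.0159912109375, -54.97970962524414) (6.26816987991333, 26.95172119140625) 84.36503601074219 [481.6 -54.5  11.5]
jaw pts 21 [478.1 -58.8  85.3] [479.4 -52.3  93. ] [478.8 -55.6  89.4]
jaw_tips 0.91 [286.3 219.7] [482.  -52.4  88. ]
```

View pics/w4c.png

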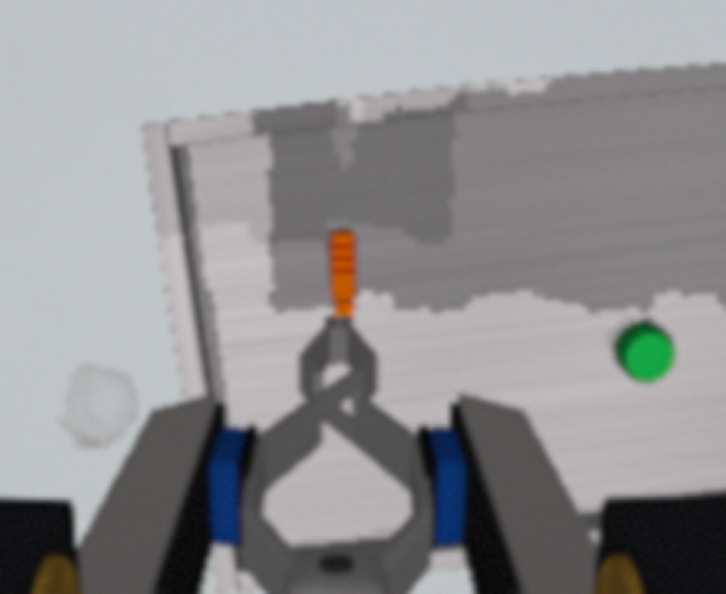

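The crop shows the lancet body (orange, ribbed) at crop (342,268), with its narrow hub pointing down the image and the closed jaws directly in line at (340,325). I'll go down, then open the jaws above the lancet.

{"fn": "arm_command", "kwargs": {
  "motion": [
    [0.003,0.002,0.1,0],
    [0.004,0.003,0.2,0],
    [0.004,0.003,0.26,0],
    [0.004,0.003,0.26,0]
  ]
}}

```text
t: 9.6
tool_pos: [481.1, -53.9, 112.5]
orientation: [0.05, 0.999, -0.0, -0.001]
ft_force: [-0.2, 0.2, -0.9]
grip_width: 0.422
grasp_force: 4.2
```

{"fn": "arm_command", "kwargs": {
  "motion": [
    [0,0,0,0],
    [0,0,0,0],
    [0,0,0,0],
    [0,0,0,0],
    [0,0,0,0]
  ],
  "grip": 167,
  "grip_force": 25
}}

```text
t: 10.22
tool_pos: [481.5, -53.7, 113.0]
orientation: [0.05, 0.999, 0.0, 0.0]
ft_force: [-0.5, -0.3, 0.0]
grip_width: 0.35
grasp_force: 15.1
```

```bash
python3 - <<'E'
from look import *
s=look("w5",["lancet"])
x=s["img"][120:300,180:400,::-1]; cv2.imwrite("pics/w5c.png",cv2.resize(x,None,fx=3.3,fy=3.3,interpolation=cv2.INTER_CUBIC))
goto([481.8,-54.9,86.5],1.472)
E
```

```text
[481.5 -53.7 113. ]
lancet [278 201   9  30 213] [281.7 214.2] rect@top (482.8177795410156, -54.20747375488281) (7.118882656097412, 26.436016082763672) 84.3039779663086 [469.4 -58.3  12. ] [496.1 -50.4  12. ]
  depth top 212 (483.287353515625, -54.275291442871094) (7.146137714385986, 26.839101791381836) 84.66503143310547 [481.3 -54.3  11.7]
jaw pts 17 [476.1 -67.4  34. ] [479.1 -40.1  40.4] [477.6 -54.5  37.7]
jaw_tips 0.88 [284.2 220.3] [481.2 -52.2  35.5]
move [-0.  -0.   0.1] turn -0.0007 cur tooly yaw 1.4713 j7 1.29 t 10.325
```

View pics/w5c.png

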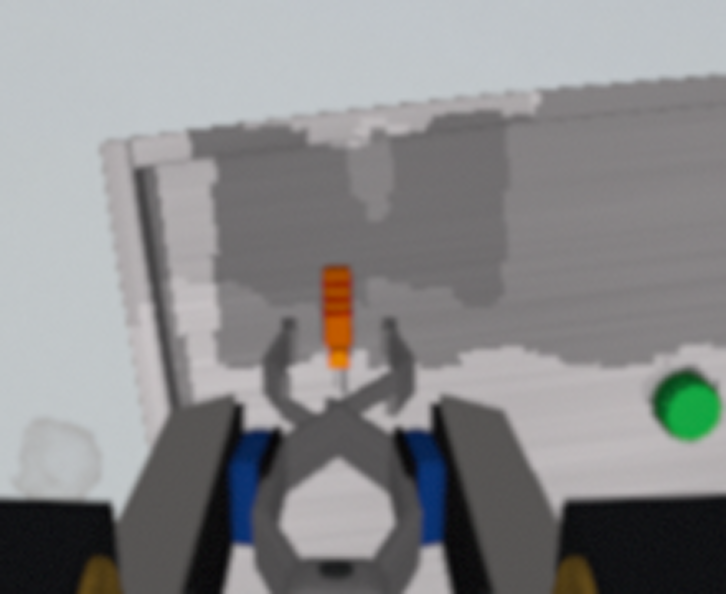

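The crop shows the jaws open around the lancet, with tips at (290,325) and (390,325) and the lancet midway at (338,315). Lowering and gripping.

{"fn": "arm_command", "kwargs": {
  "motion": [
    [0,-0.003,0.05,0],
    [0,-0.003,0.1,0],
    [0,-0.003,0.13,0],
    [0,-0.003,0.13,0],
    [0,-0.003,0.13,0]
  ]
}}

```text
t: 10.95
tool_pos: [481.5, -54.3, 86.9]
orientation: [0.05, 0.999, 0.0, 0.0]
ft_force: [-0.4, -0.1, -1.4]
grip_width: 0.348
grasp_force: 15.1
```

{"fn": "arm_command", "kwargs": {
  "motion": [
    [0,0,0,0],
    [0,0,0,0],
    [0,0,0,0],
    [0,0,0,0],
    [0,0,0,0]
  ],
  "grip": 153,
  "grip_force": 9
}}

```text
t: 11.58
tool_pos: [481.4, -54.3, 86.9]
orientation: [0.05, 0.999, 0.0, 0.0]
ft_force: [-0.3, -0.5, -0.7]
grip_width: 0.402
grasp_force: 4.0
```

{"fn": "arm_command", "kwargs": {
  "motion": [
    [0,0,-0.03,0],
    [0,0,-0.1,0],
    [0,0,-0.2,0],
    [0,0,-0.35,0],
    [0,0,-0.5,0],
    [0,0,-0.6,0],
    [0,0,-0.6,0],
    [0,0,-0.6,0]
  ]
}}

```text
t: 12.58
tool_pos: [480.8, -54.4, 206.6]
orientation: [0.05, 0.999, -0.0, -0.0]
ft_force: [-0.3, -0.5, -0.7]
grip_width: 0.396
grasp_force: 4.0
```

```bash
python3 - <<'E'
from look import *
np.set_printoptions(precision=4,suppress=True)
s=look("w6",["lancet"])
C=wcloud(s);hsv=cv2.cvtColor(s["img"],cv2.COLOR_RGB2HSV)
m=((hsv[...,0]<4)|(hsv[...,0]>176))&(hsv[...,1]>150)&(hsv[...,2]>80)&(s["z_map"]>0)
m&=(abs(C[...,2]-75)<12)&(C[...,1]>100)
print(m.sum(),C[m].min(0),C[m].max(0))
p=C[m][:,:2]; A=np.c_[2*p,np.ones(len(p))]; x=np.linalg.lstsq(A,(p**2).sum(1),rcond=None)[0]; print("circle",x[:2],np.sqrt(x[2]+x[0]**2+x[1]**2))
s2=r.snapshot("scene");C=cloud(s2);hsv=cv2.cvtColor(s2["img"],cv2.COLOR_RGB2HSV)
m=((hsv[...,0]<4)|(hsv[...,0]>176))&(hsv[...,1]>120)&(hsv[...,2]>60)&(abs(C[...,2]-75)<10)&(abs(C[...,0]-470)<80)&(abs(C[...,1]-225)<80)
p=C[m][:,:2]; A=np.c_[2*p,np.ones(len(p))]; x=np.linalg.lstsq(A,(p**2).sum(1),rcond=None)[0]; print("scene circle",m.sum(),x[:2],np.sqrt(x[2]+x[0]**2+x[1]**2))
goto([x[0],x[1],200],None)
m=(s["z_map"]>0)
E
```

```text
[480.8127 -54.3931 206.6086]
lancet [278 207  10  31 235] [282.4894 221.2766] rect@top (512.515625, -57.3665771484375) (10.66315746307373, 36.85919189453125) 84.31507873535156 [494.002  -62.7387  12.    ] [530.7953 -51.3254  12.    ]
  depth top 0 (0.0, 0.0) (0.0, 0.0) 0.0 [nan nan nan]
jaw pts 308 [468.9337 -60.7893 123.6995] [502.2102 -47.0803 133.2174] [480.0277 -54.5035 130.9795]
jaw_tips 0.73 [329.9 209.4] [475.1662 -14.9948 128.8565]
jaw_tips 0.59 [284.3 219. ] [479.4743 -52.7429 128.8565]
432 [414.0434 207.7973  72.2354] [510.8631 300.6819  78.4374]
circle [462.4601 256.7662] 47.54580040443949
scene circle 7 [463.2938 259.0083] 48.09045175991178
move [0.2421 1.5502 0.0308] turn 0.0 cur tooly yaw 1.4713 j7 1.35 t 12.725
  return _methods._mean(a, axis=axis, dtype=dtype,
  ret = um.true_divide(
```

{"fn": "arm_command", "kwargs": {
  "motion": [
    [0.01,0.08,0,0],
    [0.03,0.25,0,0],
    [0.07,0.45,0,0],
    [0.1,0.65,0,0],
    [0.13,0.8,0,0],
    [0.14,0.88,0,0],
    [0.14,0.9,0,0]
  ]
}}

```text
t: 13.6
tool_pos: [471.1, 128.6, 206.7]
orientation: [0.049, 0.999, 0.0, -0.0]
ft_force: [0.7, -0.4, -0.1]
grip_width: 0.4
grasp_force: 4.0
```

{"fn": "arm_command", "kwargs": {
  "motion": [
    [0.02,0.12,0,0],
    [0.05,0.28,0,0],
    [0.08,0.45,0,0],
    [0.1,0.58,0,0],
    [0.113,0.65,0,0],
    [0.113,0.653,0,0],
    [0.113,0.653,0,0],
    [0.113,0.653,0,0]
  ]
}}

```text
t: 14.6
tool_pos: [462.2, 258.3, 206.8]
orientation: [0.051, 0.999, -0.0, 0.0]
ft_force: [0.3, -0.1, -0.9]
grip_width: 0.403
grasp_force: 4.0
```

```bash
python3 - <<'E'
from look import *
s=wrist();C=wcloud(s);hsv=cv2.cvtColor(s["img"],cv2.COLOR_RGB2HSV)
cv2.imwrite("pics/w7.png",s["img"][...,::-1])
m=((hsv[...,0]<4)|(hsv[...,0]>176))&(hsv[...,1]>150)&(hsv[...,2]>80)&(s["z_map"]>0)&(abs(C[...,2]-75)<12)&(C[...,1]>100)
p=C[m][:,:2]; A=np.c_[2*p,np.ones(len(p))]; x=np.linalg.lstsq(A,(p**2).sum(1),rcond=None)[0]; print("circle",m.sum(),x[:2],np.sqrt(x[2]+x[0]**2+x[1]**2))
np.set_printoptions(precision=4,suppress=True)
goto([x[0]-2,x[1],145])
E
```

```text
circle 856 [462.4 258.5] 47.369767257218534
move [ 0.0089 -0.0014  0.3095] turn 0.0 cur tooly yaw 1.4697 j7 0.71 t 14.65
```

View pics/w7.png

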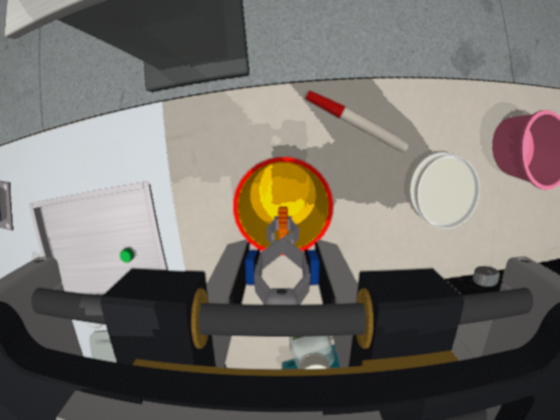

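The wrist view shows the lancet at (283,220) in the jaws over the yellow pot with the red rim, centred at (283,205). Lowering into the pot and releasing.

{"fn": "arm_command", "kwargs": {
  "motion": [
    [0.008,0,0.05,0],
    [0.008,0,0.16,0],
    [0.008,0,0.3,0],
    [0.008,0,0.42,0],
    [0.008,0,0.48,0],
    [0.008,0,0.48,0],
    [0.008,0,0.48,0]
  ]
}}

```text
t: 15.52
tool_pos: [460.8, 260.3, 111.5]
orientation: [0.05, 0.999, 0.0, 0.001]
ft_force: [-1.0, -1.0, -0.4]
grip_width: 0.399
grasp_force: 4.0
```

{"fn": "arm_command", "kwargs": {
  "motion": [
    [0,0,0,0],
    [0,0,0,0],
    [0,0,0,0],
    [0,0,0,0],
    [0,0,0,0],
    [0,0,0,0]
  ],
  "grip": 167,
  "grip_force": 25
}}

```text
t: 16.27
tool_pos: [460.3, 259.9, 110.9]
orientation: [0.05, 0.999, 0.0, -0.0]
ft_force: [0.2, -0.3, -0.7]
grip_width: 0.35
grasp_force: 15.1
```

{"fn": "arm_command", "kwargs": {
  "motion": [
    [0,0,-0.05,0],
    [0,0,-0.16,0],
    [0,0,-0.3,0],
    [0,0,-0.42,0],
    [0,0,-0.48,0],
    [0,0,-0.48,0]
  ]
}}

```text
t: 17.02
tool_pos: [460.7, 260.1, 207.6]
orientation: [0.05, 0.999, 0.0, 0.001]
ft_force: [-0.2, 0.4, -0.3]
grip_width: 0.35
grasp_force: 15.1
```

```bash
python3 - <<'E'
from look import *
s=wrist();C=wcloud(s);hsv=cv2.cvtColor(s["img"],cv2.COLOR_RGB2HSV)
cv2.imwrite("pics/w8.png",s["img"][...,::-1]); x=s["img"][130:270,200:370,::-1]; cv2.imwrite("pics/w8c.png",cv2.resize(x,None,fx=3,fy=3,interpolation=cv2.INTER_CUBIC))
m=(hsv[...,0]>=5)&(hsv[...,0]<=13)&(hsv[...,1]>150)&(np.hypot(C[...,0]-462,C[...,1]-258)<42)
print(m.sum(),C[m].min(0),C[m].max(0)); 
for q in r.place_of(s,"lancet")[:3]: print(q, C[int(q["xy"][1]),int(q["xy"][0])])
E
```

```text
57 [451.3 243.4  10.3] [464.  278.6 219.1]
{'xy': [282.1, 196.2], 'conf': 0.71} [461.5 259.9  12.2]
{'xy': [284.5, 219.0], 'conf': 0.2} [491.4 259.3   4.2]
```

View pics/w8c.png

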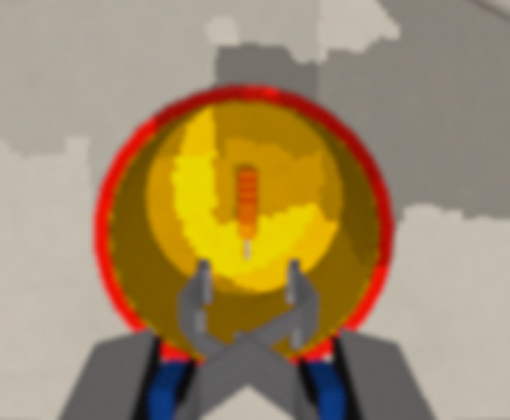

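The crop shows the lancet lying on the yellow pot's floor at (247,205), released, with the open jaws at (205,280) and (293,280). Next the cap.

```bash
python3 - <<'E'
from h import *
np.set_printoptions(precision=4,suppress=True)
goto([517.6,40.2,170])
E
```

```text
move [-0.3964 -1.0625  0.1819] turn 0.0 cur tooly yaw 1.4712 j7 0.71 t 17.125
```

{"fn": "arm_command", "kwargs": {
  "motion": [
    [-0.03,-0.08,0,0],
    [-0.1,-0.25,0,0],
    [-0.17,-0.45,0,0],
    [-0.24,-0.65,0,0],
    [-0.32,-0.85,0,0],
    [-0.37,-0.97,0.05,0],
    [-0.396,-1,0.1,0],
    [-0.396,-1,0.16,0],
    [-0.396,-1,0.18,0],
    [-0.396,-1,0.18,0]
  ],
  "grip": 173,
  "grip_force": 30
}}

```text
t: 18.38
tool_pos: [518.7, 54.3, 170.5]
orientation: [0.049, 0.999, 0.0, -0.0]
ft_force: [0.0, -0.1, -0.0]
grip_width: 0.326
grasp_force: 16.3
```

{"fn": "arm_command", "kwargs": {
  "motion": [
    [0,-0.03,0.04,0],
    [0,-0.062,0.08,0],
    [0,-0.062,0.08,0],
    [0,-0.062,0.08,0]
  ]
}}

```text
t: 18.88
tool_pos: [518.1, 40.7, 154.9]
orientation: [0.05, 0.999, 0.0, 0.0]
ft_force: [0.8, 1.2, -0.8]
grip_width: 0.328
grasp_force: 16.3
```

```bash
python3 - <<'E'
from look import *
s=look("w9",["cap"])
C=wcloud(s); t=pose()[0]
g=(s["z_map"]>0)&(abs(C[...,0]-t[0])<12)&(abs(C[...,1]-t[1])<30)&(abs(C[...,2]-(t[2]-75))<9); print("jaw",g.sum(),C[g].min(0),C[g].max(0))
E
```

```text
[518.1  40.7 154.9]
cap [277 197  16  17 218] [284.4 205.2] rect@top (517.7965698242188, 42.89845275878906) (14.958285331726074, 16.265247344970703) 84.28688049316406 [509.6  35.2  17. ] [526.1  50.5  17. ]
  depth top 212 (518.0541381835938, 42.8682861328125) (14.976701736450195, 16.11823844909668) 84.07254028320312 [518.2  42.7  16.7]
jaw pts 13 [512.4  23.7  75.9] [516.2  58.4  80.9] [514.2  39.8  78.9]
jaw 39 [512.4  23.7  75.9] [523.2  58.4  89.1]
```

{"fn": "arm_command", "kwargs": {
  "motion": [
    [0,0.008,0.06,0],
    [0,0.008,0.15,0],
    [0,0.008,0.22,0],
    [0,0.008,0.22,0],
    [0,0.008,0.22,0]
  ]
}}

```text
t: 19.6
tool_pos: [518.4, 42.5, 111.0]
orientation: [0.05, 0.999, 0.0, 0.0]
ft_force: [0.5, 0.0, -0.2]
grip_width: 0.323
grasp_force: 16.3
```

```bash
python3 - <<'E'
from look import *
s=look("w10",["cap"])
C=wcloud(s); t=pose()[0]
g=(s["z_map"]>0)&(abs(C[...,0]-t[0])<8)&(abs(C[...,1]-t[1])<30)&(abs(C[...,2]-(t[2]-75))<9); print("jaw",g.sum(),C[g].min(0),C[g].max(0))
E
```

```text
[518.4  42.5 111. ]
cap [274 206  19  20 303] [282.9 215.2] rect@top (518.05859375, 43.03455352783203) (15.58059310913086, 16.88348388671875) 84.31346130371094 [509.3  35.   17. ] [526.5  51.   17. ]
  depth top 291 (518.2948608398438, 43.0085563659668) (15.62860107421875, 16.30133628845215) 84.30956268310547 [518.1  42.8  16.6]
jaw pts 16 [512.8  25.5  32.5] [516.4  60.2  38.8] [514.5  40.7  35.3]
jaw 42 [512.7  25.5  32.5] [521.4  60.2  45.3]
```

{"fn": "arm_command", "kwargs": {
  "motion": [
    [0,0,0.04,0],
    [0,0,0.09,0],
    [0,0,0.115,0],
    [0,0,0.115,0],
    [0,0,0.115,0]
  ]
}}

```text
t: 20.32
tool_pos: [518.2, 42.4, 87.9]
orientation: [0.05, 0.999, 0.0, 0.0]
ft_force: [0.0, 0.4, -0.5]
grip_width: 0.325
grasp_force: 16.3
```

{"fn": "arm_command", "kwargs": {
  "motion": [
    [0,0,0,0],
    [0,0,0,0],
    [0,0,0,0],
    [0,0,0,0],
    [0,0,0,0]
  ],
  "grip": 159,
  "grip_force": 9
}}

```text
t: 20.95
tool_pos: [518.3, 42.3, 88.0]
orientation: [0.05, 0.999, 0.0, 0.0]
ft_force: [0.3, 0.1, 0.6]
grip_width: 0.38
grasp_force: 3.9
```

{"fn": "arm_command", "kwargs": {
  "motion": [
    [0,0,-0.03,0],
    [0,0,-0.1,0],
    [0,0,-0.2,0],
    [0,0,-0.3,0],
    [0,0,-0.4,0],
    [0,0,-0.45,0],
    [0,0,-0.45,0],
    [0,0,-0.45,0]
  ]
}}

```text
t: 21.95
tool_pos: [517.7, 42.2, 177.4]
orientation: [0.05, 0.999, -0.0, -0.001]
ft_force: [1.2, -0.3, -1.2]
grip_width: 0.383
grasp_force: 3.8
```

```bash
python3 - <<'E'
from look import *
s=wrist(); t=pose()[0]; C=wcloud(s);hsv=cv2.cvtColor(s["img"],cv2.COLOR_RGB2HSV)
m=(hsv[...,0]>=45)&(hsv[...,0]<=75)&(hsv[...,1]>150)&(hsv[...,2]>60)&(np.hypot(C[...,0]-518,C[...,1]-42)<30)
print(t,m.sum(),np.median(C[m],0),C[m].min(0),C[m].max(0))
s=r.snapshot("scene");C=cloud(s)
for q in r.cut_out(s,"plastics_box")[:2]:
    P=C[q["region"]]; print(q["conf"],cv2.minAreaRect(P[:,:2].astype(np.float32)))
C1=np.load("c1.npy"); 
g=(abs(C1[...,2]-36)<5)&(abs(C1[...,0]-618)<80)&(abs(C1[...,1]+204)<90)
print(g.sum(),cv2.minAreaRect(C1[g][:,:2].astype(np.float32)))
np.set_printoptions(precision=4,suppress=True); goto([618,-204,175])
E
```

```text
[517.6  42.2 177.2] 331 [516.9  43.4 106.2] [509.3  36.   99.4] [525.4  51.  108.4]
0.92 ((378.80328369140625, -368.47802734375), (752.85546875, 142.23751831054688), 34.31529235839844)
590 ((622.8058471679688, -200.99569702148438), (90.35262298583984, 128.91944885253906), 7.700798988342285)
move [-0.6215 -1.1754  0.0104] turn 0.0 cur tooly yaw 1.4713 j7 1.13 t 22.1
```

```bash
python3 - <<'E'
from look import *
for n in("scene","side"):
    s=r.snapshot(n); C=cloud(s); 
    g=(s["z_map"]>0)&(C[...,2]>110)&(C[...,2]<500)&(C[...,1]<-60)&(C[...,1]>-350)&(C[...,0]>560)&(C[...,0]<760)
    print(n,g.sum(), C[g][np.argsort(C[g][:,0])[::max(1,g.sum()//12)]] if g.sum() else "")
E
```

```text
scene 781 [[ 706.8 -277.7  252.2]
 [ 710.1 -281.1  212.7]
 [ 711.5 -280.3  166.4]
 [ 713.3 -281.8  157. ]
 [ 714.8 -285.3  165.6]
 [ 716.8 -290.4  269.7]
 [ 719.  -288.8  248.5]
 [ 724.  -297.   298.5]
 [ 731.6 -302.5  291.7]
 [ 742.3 -302.9  314.6]
 [ 745.4 -325.2  297. ]
 [ 749.3 -343.9  308.2]
 [ 759.8 -270.5  313.5]]
side 773 [[ 708.7 -277.9  332.6]
 [ 711.9 -278.9  316.2]
 [ 713.9 -291.2  214.7]
 [ 716.1 -291.2  280.9]
 [ 717.8 -285.4  326.4]
 [ 719.9 -283.4  347.7]
 [ 722.  -285.9  345.6]
 [ 724.5 -294.   261.7]
 [ 726.5 -281.9  174.4]
 [ 730.  -285.7  196.9]
 [ 733.9 -291.8  249. ]
 [ 738.9 -284.1  242.9]
 [ 754.8 -299.3  315.7]]
```

{"fn": "arm_command", "kwargs": {
  "motion": [
    [-0.03,-0.06,0,0],
    [-0.1,-0.19,0,0],
    [-0.2,-0.37,0,0],
    [-0.3,-0.56,0,0],
    [-0.4,-0.75,0,0],
    [-0.47,-0.9,0,0],
    [-0.51,-0.97,0,0],
    [-0.53,-1,0,0]
  ]
}}

```text
t: 23.2
tool_pos: [603.7, -167.9, 177.6]
orientation: [0.05, 0.999, 0.0, -0.0]
ft_force: [0.6, 0.8, -1.2]
grip_width: 0.373
grasp_force: 3.8
```

{"fn": "arm_command", "kwargs": {
  "motion": [
    [-0.04,-0.07,0,0],
    [-0.078,-0.141,0.05,0],
    [-0.078,-0.141,0.15,0],
    [-0.078,-0.141,0.28,0],
    [-0.078,-0.141,0.33,0],
    [-0.078,-0.141,0.33,0],
    [-0.078,-0.141,0.33,0]
  ]
}}

```text
t: 24.08
tool_pos: [617.2, -197.0, 112.7]
orientation: [0.05, 0.999, -0.0, 0.001]
ft_force: [-0.4, 0.2, -0.4]
grip_width: 0.376
grasp_force: 3.8
```

```bash
python3 - <<'E'
from look import *
s=wrist(); cv2.imwrite("pics/w11.png",s["img"][...,::-1]); t=pose()[0]; C=wcloud(s);hsv=cv2.cvtColor(s["img"],cv2.COLOR_RGB2HSV)
m=(hsv[...,0]>=45)&(hsv[...,0]<=75)&(hsv[...,1]>150)&(hsv[...,2]>60)&(np.hypot(C[...,0]-t[0],C[...,1]-t[1])<30)
print(t,m.sum(),np.median(C[m],0))
E
```

```text
[ 617.3 -197.   112.9] 336 [ 616.8 -195.8   41.3]
```

View pics/w11.png

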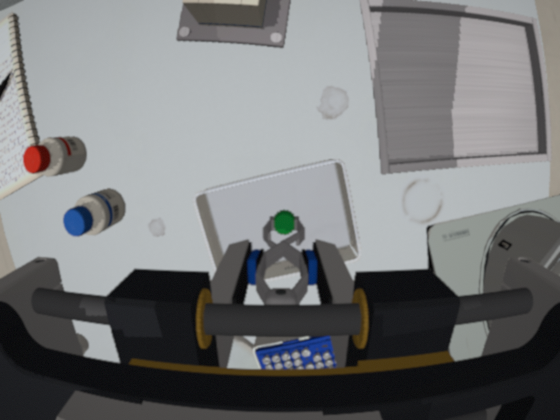

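The wrist view shows the cap at (284,222) in the jaws, inside the outline of the clear box (centre about (278,215)). Lowering, releasing and rising.

{"fn": "arm_command", "kwargs": {
  "motion": [
    [0,0,0.04,0],
    [0,0,0.09,0],
    [0,0,0.1,0],
    [0,0,0.1,0]
  ]
}}

```text
t: 24.62
tool_pos: [616.3, -196.8, 91.5]
orientation: [0.05, 0.999, 0.0, -0.0]
ft_force: [-0.4, -0.2, 0.2]
grip_width: 0.376
grasp_force: 3.8
```

{"fn": "arm_command", "kwargs": {
  "motion": [
    [0,0,0,0],
    [0,0,0,0],
    [0,0,0,0],
    [0,0,0,0],
    [0,0,0,0]
  ],
  "grip": 173,
  "grip_force": 30
}}

```text
t: 25.25
tool_pos: [616.5, -196.9, 91.9]
orientation: [0.05, 0.999, -0.0, 0.0]
ft_force: [-0.3, -0.5, -0.7]
grip_width: 0.325
grasp_force: 16.3
```

{"fn": "arm_command", "kwargs": {
  "motion": [
    [0,0,-0.05,0],
    [0,0,-0.15,0],
    [0,0,-0.3,0],
    [0,0,-0.45,0],
    [0,0,-0.58,0],
    [0,0,-0.62,0],
    [0,0,-0.62,0]
  ]
}}

```text
t: 26.12
tool_pos: [616.5, -196.9, 216.2]
orientation: [0.05, 0.999, -0.0, 0.0]
ft_force: [-0.2, -0.1, -1.3]
grip_width: 0.325
grasp_force: 16.3
```

{"fn": "arm_command", "kwargs": {
  "motion": [
    [0,0,0,0],
    [0,0,0,0],
    [0,0,0,0],
    [0,0,0,0]
  ],
  "grip": 148,
  "grip_force": 8
}}

```text
t: 26.62
tool_pos: [616.4, -196.8, 215.5]
orientation: [0.05, 0.999, 0.0, -0.0]
ft_force: [-0.5, 0.0, -1.0]
grip_width: 0.421
grasp_force: 4.3
```

```bash
python3 - <<'E'
from look import *
s=look("w12",[]); t=pose()[0]; C=wcloud(s);hsv=cv2.cvtColor(s["img"],cv2.COLOR_RGB2HSV)
m=(hsv[...,0]>=45)&(hsv[...,0]<=75)&(hsv[...,1]>150)&(hsv[...,2]>60)&(np.hypot(C[...,0]-618,C[...,1]+200)<60)
print(t,m.sum(),np.median(C[m],0),C[m].max(0))
np.set_printoptions(precision=4,suppress=True); goto([418.4,-220.9,215],1.338)
E
```

```text
[ 616.4 -196.8  215.5]
jaw pts 23 [ 612.  -199.2  132.9] [ 613.2 -192.8  143.3] [ 612.5 -196.4  138.6]
jaw_tips 0.83 [284.3 222. ] [ 617.4 -195.4  138.3]
[ 616.5 -196.8  215.8] 133 [ 616.7 -195.4   15.3] [ 624.1 -188.6   17.7]
move [ 0.9734 -0.2181  0.0039] turn 0.1273 cur tooly yaw 1.4713 j7 1.56 t 26.725
```

Cap released in the box at z of about 15 (top), and the jaws are closed. Returning to the stand.

{"fn": "arm_command", "kwargs": {
  "motion": [
    [0.05,-0.01,0,0.03],
    [0.17,-0.04,0,0.08],
    [0.35,-0.08,0,0.127],
    [0.55,-0.12,0,0.127],
    [0.73,-0.165,0,0.127],
    [0.87,-0.2,0,0.127],
    [0.95,-0.215,0,0.127],
    [0.973,-0.218,0,0.127],
    [0.973,-0.218,0,0.127],
    [0.973,-0.218,0,0.127]
  ]
}}

```text
t: 27.98
tool_pos: [419.6, -220.6, 215.9]
orientation: [0.116, 0.993, 0.0, 0.0]
ft_force: [-0.3, 0.0, -0.8]
grip_width: 0.417
grasp_force: 4.3
```

```bash
python3 - <<'E'
from look import *
s=look("w13",[]); t=pose()[0]; C=wcloud(s)
near=(abs(C[...,0]-419)<45)&(abs(C[...,1]+221)<45)&(s["z_map"]>0)
g=near&(abs(C[...,2]-62)<4);print(cv2.minAreaRect(C[g][:,:2].astype(np.float32)))
g=near&(C[...,2]<50)&(np.hypot(C[...,0]-418.5,C[...,1]+221)<22);print("well",g.sum(),C[g].mean(0) if g.sum() else 0)
np.set_printoptions(precision=4,suppress=True); goto([418.4,-220.9,90],1.338)
E
```

```text
[ 419.6 -220.6  215.9]
jaw pts 18 [ 415.5 -222.5  136.6] [ 416.6 -216.8  143.2] [ 416.1 -219.8  139.7]
jaw_tips 0.57 [282.5 219.9] [ 419.1 -220.4  138.4]
((418.4692077636719, -221.12344360351562), (58.158042907714844, 50.125953674316406), 76.78717803955078)
well 540 [ 425.  -222.6   22.3]
move [ 0.0043 -0.0025  0.6287] turn 0.001 cur tooly yaw 1.3391 j7 1.61 t 28.075
```

{"fn": "arm_command", "kwargs": {
  "motion": [
    [0.005,-0.004,0.1,0],
    [0.005,-0.004,0.25,0],
    [0.005,-0.004,0.35,0],
    [0.005,-0.004,0.45,0],
    [0.005,-0.004,0.53,0],
    [0.005,-0.004,0.6,0],
    [0.005,-0.004,0.63,0],
    [0.005,-0.004,0.635,0],
    [0.005,-0.004,0.635,0],
    [0.005,-0.004,0.635,0]
  ]
}}

```text
t: 29.32
tool_pos: [417.7, -221.6, 89.3]
orientation: [0.116, 0.993, -0.0, 0.001]
ft_force: [-0.3, 0.0, 0.9]
grip_width: 0.419
grasp_force: 4.3
```

{"fn": "arm_command", "kwargs": {
  "motion": [
    [0,0,0.005,0],
    [0,0,0.01,0],
    [0,0,0.01,0],
    [0,0,0.01,0]
  ]
}}

```text
t: 29.82
tool_pos: [417.9, -221.5, 87.3]
orientation: [0.116, 0.993, -0.0, 0.001]
ft_force: [0.1, 0.4, 5.9]
grip_width: 0.42
grasp_force: 4.2
```

Tips are on the floor (5.9 N). Releasing and withdrawing straight up.

{"fn": "arm_command", "kwargs": {
  "motion": [
    [0,0,0,0],
    [0,0,0,0],
    [0,0,0,0],
    [0,0,0,0],
    [0,0,0,0],
    [0,0,0,0]
  ],
  "grip": 60
}}

```text
t: 30.58
tool_pos: [417.3, -221.5, 86.9]
orientation: [0.116, 0.993, 0.0, -0.0]
ft_force: [0.3, -0.5, 0.5]
grip_width: 0.764
grasp_force: 0.0
```

{"fn": "arm_command", "kwargs": {
  "motion": [
    [0,0,-0.05,0],
    [0,0,-0.15,0],
    [0,0,-0.3,0],
    [0,0,-0.5,0],
    [0,0,-0.65,0],
    [0,0,-0.75,0],
    [0,0,-0.75,0],
    [0,0,-0.75,0]
  ],
  "grip": 40
}}

```text
t: 31.58
tool_pos: [416.8, -221.3, 236.4]
orientation: [0.116, 0.993, 0.0, -0.0]
ft_force: [-0.4, 0.4, -0.1]
grip_width: 0.842
grasp_force: 0.0
```

```bash
python3 - <<'E'
from look import *
print(pose()[0]); s=wrist(); C=wcloud(s)
cv2.imwrite("pics/w14.png",s["img"][...,::-1])
def rect(m,n):
    p=C[m][:,:2].astype(np.float32)
    if len(p)>2: print(n,len(p),cv2.minAreaRect(p),C[m][:,2].max())
near=(abs(C[...,0]-419)<45)&(abs(C[...,1]+221)<45)&(s["z_map"]>0)
rect(near&(abs(C[...,2]-62)<4),"rim"); rect(near&(abs(C[...,2]-150)<8),"head")
b=s["img"].astype(int); rect(near&(b[...,2]>b[...,0]+50)&(C[...,2]>85),"blue")
print([ (q["conf"],wz(s,*q["xy"],3)) for l in("lancet","screw_cap") for q in r.place_of(s,l)[:2]])
E
```

```text
[ 416.8 -221.3  236.4]
rim 1486 ((418.6058349609375, -221.0046844482422), (57.74468231201172, 50.39853286743164), 76.54736328125) 65.67261627011106
head 211 ((410.8349609375, -254.24261474609375), (13.256783485412598, 12.969819068908691), 82.95832061767578) 150.88388981437492
blue 131 ((412.7416687011719, -244.33364868164062), (42.32301330566406, 13.248335838317871), 78.98323059082031) 117.46429777301364
[(0.39, array([ 421.2, -223.1,    3. ]))]
```

The forceps have settled leaning about 0.28 rad, which is beyond the 0.2 limit. I'll straddle the leaning grips, push them upright, grip again and release gradually.

{"fn": "arm_command", "kwargs": {
  "motion": [
    [-0.008,-0.067,0,0],
    [-0.008,-0.067,0.15,0],
    [-0.008,-0.067,0.35,0],
    [-0.008,-0.067,0.52,0],
    [-0.008,-0.067,0.65,0],
    [-0.008,-0.067,0.72,0],
    [-0.008,-0.067,0.74,0],
    [-0.008,-0.067,0.74,0],
    [-0.008,-0.067,0.74,0]
  ],
  "grip": 0
}}

```text
t: 32.85
tool_pos: [416.4, -235.2, 89.7]
orientation: [0.116, 0.993, -0.0, 0.001]
ft_force: [-0.4, 0.6, 0.1]
grip_width: 0.998
grasp_force: 0.0
```

{"fn": "arm_command", "kwargs": {
  "motion": [
    [0,0,0,0],
    [0,0,0,0],
    [0,0,0,0],
    [0,0,0,0],
    [0,0,0,0],
    [0,0,0,0]
  ],
  "grip": 115,
  "grip_force": 8
}}

```text
t: 33.6
tool_pos: [415.8, -234.9, 88.8]
orientation: [0.116, 0.993, 0.0, -0.0]
ft_force: [0.1, -0.2, 0.2]
grip_width: 0.55
grasp_force: 0.1
```

{"fn": "arm_command", "kwargs": {
  "motion": [
    [0,0.01,0,0],
    [0,0.02,0,0],
    [0,0.03,0,0],
    [0,0.04,0,0],
    [0,0.05,0,0],
    [0,0.06,0,0],
    [0,0.07,0,0],
    [0,0.07,0,0]
  ]
}}

```text
t: 34.6
tool_pos: [419.1, -221.0, 88.9]
orientation: [0.116, 0.993, 0.0, 0.0]
ft_force: [-0.1, -0.7, -0.5]
grip_width: 0.55
grasp_force: 0.0
```

{"fn": "arm_command", "kwargs": {
  "motion": [
    [0,0,0,0],
    [0,0,0,0],
    [0,0,0,0],
    [0,0,0,0]
  ],
  "grip": 147,
  "grip_force": 8
}}

```text
t: 35.1
tool_pos: [419.0, -221.3, 88.8]
orientation: [0.116, 0.993, 0.0, -0.0]
ft_force: [-0.0, -1.0, 0.0]
grip_width: 0.424
grasp_force: 4.1
```

```bash
cat > chk.py <<'E'
from look import *
t,R,_=pose(); s=wrist(); C=wcloud(s); e=np.array([.232,.973]);l=np.array([-.973,.232]);c0=np.array([418.5,-221.05])
near=(abs(C[...,0]-419)<50)&(abs(C[...,1]+225)<50)&(s["z_map"]>0)
print("tcp",(t[:2]-c0)@e,(t[:2]-c0)@l,t[2])
b=s["img"].astype(int)
for n,m in(("head",near&(abs(C[...,2]-150)<9)&(np.hypot(C[...,0]-c0[0],C[...,1]-c0[1])<45)&(b.max(-1)-b.min(-1)<40)),("blue",near&(b[...,2]>b[...,0]+50)&(C[...,2]>85))):
    P=C[m]; 
    if len(P): y=(P[:,:2]-c0)@e; x=(P[:,:2]-c0)@l; print(n,len(P),"y",y.min(),y.max(),"x",x.min(),x.max(),"z",P[:,2].min(),P[:,2].max())
cv2.imwrite("pics/chk.png",s["img"][...,::-1])
E
python3 chk.py
```

```text
tcp -0.1030804023107979 -0.5340505745916669 88.84313441971479
head 2047 y -32.56099944175753 32.17454409013518 x -4.778253830203041 9.321009943191077 z 141.01274764591625 158.9911324427332
blue 545 y -20.48551729502489 19.414219703836654 x -6.989383896546561 7.796765449875849 z 99.68197745639844 117.37689913160312
```

```bash
sed -i 's/near&(abs(C\[...,2\]-150)<9)&(np.hypot(C\[...,0\]-c0\[0\],C\[...,1\]-c0\[1\])<45)/near\&(abs(C[...,2]-151)<4)\&(abs((C[...,:2]-c0)@e)<22)/' chk.py; python3 chk.py
```

```text
tcp -0.08819003542535161 -0.529316337910604 88.84369892955274
head 700 y -21.95053112683905 21.98199308552554 x -1.0103851464254148 9.08310279217596 z 147.02055811863724 154.96628922831167
blue 551 y -20.42004504410092 19.32138018414156 x -6.895034199579837 8.062221263826125 z 99.28761321905748 116.87275896142569
```

{"fn": "arm_command", "kwargs": {
  "motion": [
    [0,0,-0.02,0],
    [0,0,-0.04,0],
    [0,0,-0.05,0],
    [0,0,-0.05,0],
    [0,0,-0.05,0]
  ]
}}

```text
t: 35.83
tool_pos: [419.0, -221.2, 98.8]
orientation: [0.116, 0.993, 0.0, -0.0]
ft_force: [0.1, -1.3, 0.4]
grip_width: 0.426
grasp_force: 4.1
```

```bash
python3 chk.py
```

```text
tcp -0.03832441527322202 -0.5060787427351698 98.84673535800366
head 529 y -21.92542049950431 21.95230394733164 x -6.494712157173297 8.992870875414939 z 147.0062724193817 154.9969770738743
blue 552 y -20.42386323468385 19.332655791369522 x -6.977036313412772 7.905905022615539 z 109.63758950092043 126.55408526115323
```

```bash
python3 - <<'E'
from look import *
t,R,_=pose(); s=wrist(); C=wcloud(s); e=np.array([.232,.973]);l=np.array([-.973,.232]);c0=np.array([418.5,-221.05])
y=(C[...,:2]-c0)@e;x=(C[...,:2]-c0)@l
for za,zb in((126,134),(134,142),(142,150),(150,158),(158,166)):
    m=(s["z_map"]>0)&(abs(y)<25)&(abs(x)<12)&(C[...,2]>za)&(C[...,2]<=zb)
    print(za,np.histogram(y[m],np.arange(-25,26,2))[0], [round(float(np.median(x[m&(abs(y)<8)])),1)] )
E
```

```text
126 [21 29 68  0  0 16 16  0  0  0  0  0  0  0  0  0  0  4 20  2  7  3 74 28
 21] [nan]
134 [28 37 85  0  0 50 51  5  0  0  0  0  0  0  0  0  4 51 68  0  0  0 86 36
 29] [nan]
142 [ 33  46  83   0   0   0  35  89  21   1   0   0   0   0   3  38  92  43
   0   0   0   0 112  32  34] [3.2]
150 [37 45 65  0  0  0  0  2 39 30 30 23 26 28 32 59  0  0  0  0  0  0 97 41
 35] [5.2]
158 [42 58 61  0  0  0  0  0 22 68 74 82 78 73 51  0  0  0  0  0  0  0 81 61
 40] [4.1]
  return _methods._mean(a, axis=axis, dtype=dtype,
  ret = ret.dtype.type(ret / rcount)
```

{"fn": "arm_command", "kwargs": {
  "motion": [
    [0,-0.01,0,0],
    [0,-0.02,0.01,0],
    [0,-0.02,0.025,0],
    [0,-0.02,0.04,0],
    [0,-0.02,0.045,0],
    [0,-0.02,0.045,0],
    [0,-0.02,0.045,0]
  ]
}}

```text
t: 36.8
tool_pos: [418.2, -225.1, 89.9]
orientation: [0.116, 0.993, -0.0, 0.0]
ft_force: [-0.1, 0.0, -0.9]
grip_width: 0.425
grasp_force: 4.1
```

{"fn": "arm_command", "kwargs": {
  "motion": [
    [0,0,0.004,0],
    [0,0,0.008,0],
    [0,0,0.008,0]
  ]
}}

```text
t: 37.17
tool_pos: [418.6, -225.2, 88.6]
orientation: [0.116, 0.993, -0.0, 0.001]
ft_force: [-0.2, 0.3, 5.1]
grip_width: 0.428
grasp_force: 4.1
```

{"fn": "arm_command", "kwargs": {
  "motion": [
    [0,0,-0.003,0],
    [0,0,-0.003,0],
    [0,0,-0.003,0]
  ],
  "grip": 143
}}

```text
t: 37.55
tool_pos: [417.9, -225.1, 88.7]
orientation: [0.116, 0.993, 0.0, -0.0]
ft_force: [0.1, 0.3, 0.1]
grip_width: 0.438
grasp_force: 2.4
```

{"fn": "arm_command", "kwargs": {
  "motion": [
    [0,0,0,0],
    [0,0,0,0],
    [0,0,0,0]
  ],
  "grip": 140
}}

```text
t: 37.92
tool_pos: [418.1, -225.1, 88.8]
orientation: [0.116, 0.993, 0.0, -0.0]
ft_force: [-0.3, -0.6, -0.2]
grip_width: 0.45
grasp_force: 0.3
```

{"fn": "arm_command", "kwargs": {
  "motion": [
    [0,0,0,0],
    [0,0,0,0],
    [0,0,0,0]
  ],
  "grip": 136
}}

```text
t: 38.3
tool_pos: [418.1, -225.1, 88.9]
orientation: [0.116, 0.993, 0.0, 0.0]
ft_force: [1.2, -0.5, -0.3]
grip_width: 0.466
grasp_force: 0.0
```

{"fn": "arm_command", "kwargs": {
  "motion": [
    [0,0,0,0],
    [0,0,0,0],
    [0,0,0,0]
  ],
  "grip": 130
}}

```text
t: 38.67
tool_pos: [418.1, -225.1, 88.9]
orientation: [0.116, 0.993, 0.0, 0.0]
ft_force: [-0.1, -0.2, 0.2]
grip_width: 0.487
grasp_force: 0.0
```

{"fn": "arm_command", "kwargs": {
  "motion": [
    [0,0,0,0],
    [0,0,0,0],
    [0,0,0,0],
    [0,0,0,0]
  ],
  "grip": 122
}}

```text
t: 39.17
tool_pos: [418.1, -225.1, 88.9]
orientation: [0.116, 0.993, 0.0, -0.0]
ft_force: [-0.0, 0.8, -0.4]
grip_width: 0.519
grasp_force: 0.0
```

```bash
cat > chk2.py <<'E'
from look import *
t,R,st=pose(); s=wrist(); C=wcloud(s); e=np.array([.232,.973]);l=np.array([-.973,.232]);c0=np.array([418.5,-221.05])
y=(C[...,:2]-c0)@e;x=(C[...,:2]-c0)@l;b=s["img"].astype(int);ok=s["z_map"]>0
print("tcp y",(t[:2]-c0)@e,t[2],st["t"])
m=ok&(b[...,2]>b[...,0]+50)&(C[...,2]>85)&(abs(y)<50)&(abs(x)<30); print("blue",y[m].min(),y[m].max(),"x",x[m].min(),x[m].max(),"z",C[m][:,2].max())
for za,zb in((142,148),(148,156)):
    m=ok&(abs(y)<40)&(abs(x)<25)&(C[...,2]>za)&(C[...,2]<=zb)
    print(za,np.histogram(y[m],np.arange(-40,41,2))[0])
E
python3 chk2.py
```

```text
tcp y -4.062959122672083 88.87130049984383 39.175
blue -29.091601156000017 12.501901629300805 x -5.892533781477407 8.420348371232896 z 117.02383127744605
142 [26 32 31 25 43 78  0  0  0  0  0  1 23 23 25 25 24 28 48  0  0  0  0  0
  0  0  0  0  0 18 76 29 27 28 30 26  1  0  0  0]
148 [44 41 41 43 58 66  0  0  0  0  0  9 61 80 83 83 82 75 24  0  0  0  0  0
  0  0  0  0  0 21 83 43 40 40 43 40  6  0  0  0]
```

{"fn": "arm_command", "kwargs": {
  "motion": [
    [0,0,0,0],
    [0,0,0,0],
    [0,0,0,0],
    [0,0,0,0]
  ],
  "grip": 114
}}

```text
t: 39.72
tool_pos: [418.1, -225.1, 88.9]
orientation: [0.116, 0.993, 0.0, -0.0]
ft_force: [0.3, -0.3, -0.7]
grip_width: 0.552
grasp_force: 0.0
```

{"fn": "arm_command", "kwargs": {
  "motion": [
    [0,0,0,0],
    [0,0,0,0],
    [0,0,0,0],
    [0,0,0,0]
  ],
  "grip": 106
}}

```text
t: 40.22
tool_pos: [418.1, -225.1, 88.9]
orientation: [0.116, 0.993, 0.0, 0.0]
ft_force: [0.7, -0.3, -0.2]
grip_width: 0.585
grasp_force: 0.0
```

{"fn": "arm_command", "kwargs": {
  "motion": [
    [0,0,0,0],
    [0,0,0,0],
    [0,0,0,0],
    [0,0,0,0]
  ],
  "grip": 96
}}

```text
t: 40.72
tool_pos: [418.1, -225.1, 88.9]
orientation: [0.116, 0.993, 0.0, 0.0]
ft_force: [-0.1, 0.2, -0.9]
grip_width: 0.622
grasp_force: 0.0
```

```bash
python3 chk2.py
```

```text
tcp y -4.04006229909941 88.8629549570408 40.725
blue -33.71326890589355 8.551343860697955 x -6.095518813338312 8.028334097939966 z 117.76965828405201
142 [28 27 32 71  0  0  0  0  0 18 25 24 23 29 34 59  0  0  0  0  0  0  0  0
  0  0  0  0  0  0  0  0 83 40 28 26 25 27 15  0]
148 [40 41 64 65  0  0  0  0  9 65 65 73 72 74 77 13  0  0  0  0  0  0  0  0
  0  0  0  0  0  0  0  0 81 57 37 38 42 40 18  0]
```

{"fn": "arm_command", "kwargs": {
  "motion": [
    [0,0,0,0],
    [0,0,0,0],
    [0,0,0,0],
    [0,0,0,0]
  ],
  "grip": 86
}}

```text
t: 41.28
tool_pos: [418.1, -225.1, 88.9]
orientation: [0.116, 0.993, 0.0, -0.0]
ft_force: [-0.8, 0.3, -0.5]
grip_width: 0.664
grasp_force: 0.0
```

{"fn": "arm_command", "kwargs": {
  "motion": [
    [0,0,0,0],
    [0,0,0,0],
    [0,0,0,0],
    [0,0,0,0]
  ],
  "grip": 76
}}

```text
t: 41.78
tool_pos: [418.1, -225.1, 88.9]
orientation: [0.116, 0.993, 0.0, -0.0]
ft_force: [-0.6, 0.9, -0.3]
grip_width: 0.701
grasp_force: 0.0
```

```bash
python3 chk2.py
```

```text
tcp y -4.04353898233578 88.86219751705002 41.775
blue -37.42200376291164 5.335221175460759 x -6.346565642416566 7.923623803209548 z 118.01833657271698
142 [36 75  0  0  0  0  5 26 24 25 28 29 65 29  0  0  0  0  0  0  0  0  0  0
  0  0  0  0  0  0  0  0  0  1 89 32 22 24 27 29]
148 [ 66  81   0   0   0   0  32  63  66  73  63  76  44   0   0   0   0   0
   0   0   0   0   0   0   0   0   0   0   0   0   0   0   0   0 107  50
  43  39  40  39]
```

It is leaning on the finger and would come to rest too near the limit. I'll regrip and set the tips nearer the well's -y wall, so the rim catches the forceps sooner.

{"fn": "arm_command", "kwargs": {
  "motion": [
    [0,0,0,0],
    [0,0,0,0],
    [0,0,0,0],
    [0,0,0,0],
    [0,0,0,0],
    [0,0,0,0]
  ],
  "grip": 147
}}

```text
t: 42.58
tool_pos: [418.1, -225.1, 88.8]
orientation: [0.116, 0.993, 0.0, -0.0]
ft_force: [-0.6, 0.9, -0.2]
grip_width: 0.426
grasp_force: 4.0
```

{"fn": "arm_command", "kwargs": {
  "motion": [
    [0,0,-0.02,0],
    [0,0,-0.035,0],
    [0,0,-0.035,0],
    [0,-0.009,-0.035,0],
    [0,-0.018,-0.035,0],
    [0,-0.018,-0.035,0],
    [0,-0.018,-0.035,0]
  ]
}}

```text
t: 43.45
tool_pos: [417.2, -228.6, 95.8]
orientation: [0.116, 0.993, 0.0, -0.0]
ft_force: [-0.2, -0.3, -1.0]
grip_width: 0.426
grasp_force: 4.0
```

```bash
sed -i 's/(148,156))/(148,156),(156,164))/' chk2.py; python3 chk2.py
```

```text
tcp y -7.663970689905738 95.80254075866209 43.45
blue -27.977422925716507 11.855993852212091 x -6.5182048096958125 8.420675984791517 z 123.44806294226942
142 [21 25 24 21 25 68 22  0  0  0  9 84 13  1  0  0  1  1  9 73 51  0  0  0
  0 46 46 30 24 23 25 18  1  0  0  0  0  0  0  0]
148 [37 39 36 34 37 58 46  0  0  0  0  3 40 36 34 31 38 33 40 22  0  0  0  0
  0 50 64 30 41 36 37 36  2  0  0  0  0  0  0  0]
156 [29 43 44 47 44 70 37  0  0  0  0  0 34 66 73 74 70 72 43  0  0  0  0  0
  0 19 81 47 40 44 42 30  0  0  0  0  0  0  0  0]
```

{"fn": "arm_command", "kwargs": {
  "motion": [
    [0,-0.007,0,0],
    [0,-0.007,0.015,0],
    [0,-0.007,0.03,0],
    [0,-0.007,0.036,0],
    [0,-0.007,0.036,0],
    [0,-0.007,0.036,0]
  ]
}}

```text
t: 44.25
tool_pos: [417.0, -229.8, 88.7]
orientation: [0.116, 0.993, 0.0, 0.0]
ft_force: [0.3, 1.6, 2.1]
grip_width: 0.424
grasp_force: 4.2
```

{"fn": "arm_command", "kwargs": {
  "motion": [
    [0,0,0,0],
    [0,0,0,0],
    [0,0,0,0]
  ],
  "grip": 143
}}

```text
t: 44.62
tool_pos: [417.0, -230.0, 88.7]
orientation: [0.116, 0.993, 0.0, 0.0]
ft_force: [0.6, 2.3, 0.4]
grip_width: 0.44
grasp_force: 2.4
```

{"fn": "arm_command", "kwargs": {
  "motion": [
    [0,0,0,0],
    [0,0,0,0],
    [0,0,0,0]
  ],
  "grip": 140
}}

```text
t: 45.0
tool_pos: [416.9, -230.2, 88.6]
orientation: [0.116, 0.993, -0.0, -0.0]
ft_force: [0.3, 1.2, 1.0]
grip_width: 0.448
grasp_force: 1.1
```

{"fn": "arm_command", "kwargs": {
  "motion": [
    [0,-0.004,0,0],
    [0,-0.004,0,0],
    [0,-0.004,0,0]
  ],
  "grip": 135
}}

```text
t: 45.38
tool_pos: [416.6, -230.9, 88.6]
orientation: [0.116, 0.993, -0.0, -0.0]
ft_force: [-0.1, -0.5, 0.2]
grip_width: 0.468
grasp_force: 0.0
```

{"fn": "arm_command", "kwargs": {
  "motion": [
    [0,-0.006,0,0],
    [0,-0.006,0,0],
    [0,-0.006,0,0]
  ],
  "grip": 129
}}

```text
t: 45.75
tool_pos: [416.5, -232.0, 88.7]
orientation: [0.116, 0.993, 0.0, -0.0]
ft_force: [-0.1, 0.7, -0.1]
grip_width: 0.495
grasp_force: 0.0
```

{"fn": "arm_command", "kwargs": {
  "motion": [
    [0,-0.008,0,0],
    [0,-0.008,0,0],
    [0,-0.008,0,0]
  ],
  "grip": 120
}}

```text
t: 46.12
tool_pos: [416.1, -233.5, 88.7]
orientation: [0.116, 0.993, 0.0, 0.0]
ft_force: [-0.1, -0.4, 0.4]
grip_width: 0.528
grasp_force: 0.0
```

```bash
python3 chk2.py
```

```text
tcp y -12.659925188104754 88.66512188654005 46.125
blue -30.428669728688604 11.736229576176488 x -5.7291696024934415 8.17495229985479 z 117.78661282881478
142 [65 41  0  0  0  0  0  0  0  0  3 28 25 24 24 29 26 42  0  0  0  0  0  0
  0 44 52 27 30 28 29 25  1  0  0  0  0  0  0  0]
148 [73 29  0  0  0  0  0  0  0  0  0 67 82 86 85 77 73 12  0  0  0  0  0  0
  0 52 67 41 40 40 38 41  1  0  0  0  0  0  0  0]
156 [89 13  0  0  0  0  0  0  0  0  0  0  0  0  0  0  0  0  0  0  0  0  0  0
  0 11 82 50 51 55 47 27  1  0  0  0  0  0  0  0]
```

{"fn": "arm_command", "kwargs": {
  "motion": [
    [0,0,0,0],
    [0,0,0,0],
    [0,0,0,0],
    [0,0,0,0]
  ],
  "grip": 108
}}

```text
t: 46.68
tool_pos: [416.1, -233.5, 88.7]
orientation: [0.116, 0.993, 0.0, -0.0]
ft_force: [-1.3, -0.3, 0.4]
grip_width: 0.577
grasp_force: 0.0
```

{"fn": "arm_command", "kwargs": {
  "motion": [
    [0,0,0,0],
    [0,0,0,0],
    [0,0,0,0],
    [0,0,0,0],
    [0,0,0,0]
  ],
  "grip": 80
}}

```text
t: 47.3
tool_pos: [416.1, -233.5, 88.6]
orientation: [0.116, 0.993, 0.0, -0.0]
ft_force: [0.6, -0.4, 0.3]
grip_width: 0.688
grasp_force: 0.0
```

```bash
python3 chk2.py
```

```text
tcp y -12.642689195869007 88.64281980889528 47.3
blue -30.46606179398507 9.918671701651173 x -5.644459491689432 8.332778908964247 z 116.73818403975301
142 [ 0  0  0  0  0  0  0  0  0  0  6 27 28 22 21 28 30 35  0  0  0  0  0  0
  0  0  0  0  0 79 37 27 23 27 25 16  0  0  0  0]
148 [ 0  0  0  0  0  0  0  0  0  0  0 68 81 87 87 78 72 12  0  0  0  0  0  0
  0  0  0  0  0 82 62 43 43 36 38 27  0  0  0  0]
156 [ 0  0  0  0  0  0  0  0  0  0  0  0  0  0  0  0  0  0  0  0  0  0  0  0
  0  0  0  0  0 30 93 45 50 45 48 32  0  0  0  0]
```

Stable: the forceps lean only about 0.05 rad with the fingers clear on both sides. Withdrawing upward.

{"fn": "arm_command", "kwargs": {
  "motion": [
    [0,0,-0.05,0],
    [0,0,-0.15,0],
    [0,0,-0.3,0],
    [0,0,-0.5,0],
    [0,0,-0.7,0],
    [0,0,-0.8,0],
    [0,0,-0.8,0],
    [0,0,-0.8,0]
  ]
}}

```text
t: 48.35
tool_pos: [415.5, -233.2, 248.1]
orientation: [0.116, 0.993, 0.0, -0.001]
ft_force: [1.0, 0.2, -1.2]
grip_width: 0.687
grasp_force: 0.0
```

```bash
python3 chk2.py
```

```text
tcp y -12.575271784877096 248.0722142316114 48.35
blue -30.61571490823698 9.905053281465845 x -5.734190114548029 8.14598855561772 z 116.86851786752675
142 [0 0 0 0 0 0 0 0 0 0 2 3 2 1 2 2 3 8 0 0 0 0 0 0 0 0 0 0 0 0 0 0 0 0 0 0 0
 0 0 0]
148 [ 0  0  0  0  0  0  0  0  0  0 10 24 28 29 42 28 23  8  0  0  0  0  0  0
  0  0  0  0  0  0  0  0  0  0  0  0  0  0  0  0]
156 [0 0 0 0 0 0 0 0 0 0 0 0 0 0 0 0 0 0 0 0 0 0 0 0 0 0 0 0 0 0 0 0 0 0 0 0 0
 0 0 0]
```

```bash
python3 -c "
from plant import r
print(r.close_job())"
```

```text
the job is handed in; nothing more can be done
None
```

I've handed the job in, but the verdict wasn't returned: the lancet is in the yellow sharps pot, the cap is in the clear box, and the forceps are back in the well, released and leaning about 0.05 rad (my estimate) after I had to reset a first release that leaned too far.

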